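Unlock the tube warmer and hold its lid open at 45 degrees

TASK

The lid of the tube warmer is locked by a plug: without forcing the lid, first pull the plug up out of its socket and set it down, not drop it, in the empty metal tray. Then lift the lid, which has a knob at its front, to 45 degrees and hold it there: it falls shut when let go, so finish with the gripper still holding it at 45 degrees, give or take 5. Leave everything else on the bench as it stands.

Things in the scene. Friction and masses are not known exactly. Their poses are not given: they have to be found in the camera images.
- warmer: Tube warmer, fixed to the bench: white box 200 (x) x 260 (y) mm, 85 high, with a metal block of tubes inside. Origin: centre of its underside. Its x points from its front (knob, panel, socket; facing the robot, turned up to 0.25 rad) to its hinge side, y to its left as the robot sees it, z up.
- lid (a joint): Opening angle of the warmer's lid, rad: 0 shut (level), 0.785 = 45 degrees, stops at 1.35. The lid is a grey plate 200 x 262 x 12 mm, 0.3 to 0.5 kg, its top 98.5 mm above the bench when shut, hinged along the far top edge of the warmer, with no spring: it falls shut from any angle when let go. The plug's head overlaps its front edge, so the plug must come out first: the lid must not be forced open against it.
- lid_knob (a point): Centre of the lid's knob: a black barrel 28 mm long and 20 mm in diameter, lying along the warmer's y, on a stem 14 mm wide that sticks straight out 40 mm in front of the lid's front edge. 92.5 mm above the bench when the lid is shut. Nothing within 30 mm on either end of the barrel, nor for 70 mm under it; gripped on its two end faces from above it can pivot between the fingers as the lid turns. Frame turns with the lid: y along the barrel, x towards the hinge.
- lid_hinge (a point): Point on the lid's hinge axis straight behind the knob, 240 mm from it, 92.5 mm above the bench. The axis runs along the warmer's y; opening moves the knob up and away from the robot.
- socket (a point): Centre of the mouth of the plug's socket, 100 mm above the bench, on top of an aluminium block 30 (x) x 46 (y) mm on the left of the warmer's front face. The hole runs straight down. A sprung ball in it holds the plug: it pushes sideways with up to about 10 N and gives way with a snap after some 5 mm of a pull of about 10 to 15 N.
- plug: Lock plug, 60 g: black ribbed head 40 (x) x 16 (y) x 36 (z) mm, under it a steel shank 10 x 12 mm, 24 mm long. Origin: centre of the head's underside, where the shank begins; z up out of the head. At the start it is fully in the socket, origin at socket, axes as the warmer's; the head reaches 5 mm over the lid's front edge.
- tray: Open aluminium tray, loose, 180 (x) x 130 (y) x 28 mm high, walls and floor 4 mm, empty. Origin: centre of its underside. It stands left or right of the warmer.
- tipbox: Bystander: white box 120 x 85 mm with blue pipette tips, 66 mm high. Origin under its centre. Left or right of the warmer.
- rack: Bystander: blue rack 120 x 160 x 75 mm with capped tubes reaching 109 mm. Origin under its centre.
- bottle: Bystander: glass bottle, 68 mm in diameter, 170 mm high. Origin under its centre.
- jar: Bystander: white jar, 64 mm in diameter, 90 mm high. Origin under its centre.
- cap_a: Bystander: orange screw cap, 36 mm in diameter, 14 mm high. Origin under its centre.
- cap_b: Bystander: another such screw cap.
There are look-alikes about, which are no part of the job. Several things have the shape of the tray; the one meant has the colours described above.

How it is judged:
By the outcome, as a careful person would: the job done as asked, in the order asked, and still so for the second after the job is handed in, while the arm keeps its last pose, push and grip.
It also fails if it takes over 58 s, if anything falls off the work surface, if the arm or the gripper's body presses on something with over 40 N, if the wrist force passes 120 N, or if a joint passes its speed limit or range.

ROBOT

A 6-joint arm with a two-finger parallel gripper is mounted at the origin on the work surface. World frame = base frame: x ahead of the robot, y to its left, z up, the work surface at z = 0. Lengths are in mm, angles in rad, forces in N, time in s.
With the tool pointing down it reaches from about 350 to 775 mm from the base axis. Payload 7.3 kg.
Tool frame: the origin (TCP) lies on the centre line of the jaws, within the pads' length; the fingertips stand 22 mm ahead of it and the grasp point (between the pads) lies 3 mm ahead of it; x points along the fingers, z is the direction in which the jaws open and shut, and the axes are right-handed (so a half turn about x gives the same grasp; the last joint's range is limited). The gripper opens to 92 mm and grips with 3 to 60 N. Pads are 19 mm wide; open, the fingers measure 130 mm over their backs; the gripper's body (75 mm by 190 mm) begins 47 mm behind the grasp point.
Start: joints at [-1.361, 0.342, 1.524, -0, 1.275, -0.146], TCP at [182.902, -492.13, 222.041] pointing down, gripper open.
Joint ranges: [-2.53, 2.53], [-0.77, 2.02], [0.04, 2.7], [-1, 4.14], [0.28, 2.66], [-3.11, 3.11]. Speed limits (rad/s): [2.57, 2.57, 3.14, 3.14, 3.14, 3.14].

INTERFACE

Orientations are given as [roll, pitch, yaw] about the fixed x, y, z axes, in that order (R = Rz(yaw) Ry(pitch) Rx(roll)).
In Python, from plant import readout, imaging, bot gives the robot as it stands.
- The arm moves only by the tool arm_command, never from a script. Its argument "plan" is a list of rows, each an object of numbers: "tx", "ty", "tz": the shift along the tool's x, y, z in cm; "wx", "wy", "wz": the turn, a rotation vector about the tool's x, y, z in rad; "jaw": the opening, from -1 (shut) to 1 (fully open). In form: [{"tx": .., "ty": .., "tz": .., "wx": .., "wy": .., "wz": .., "jaw": ..}, ...]. A call has 1 to 20 rows; each row shifts and turns the commanded pose from where the row before left it, along the tool's axes as they then stand; what a row does not reach is not made up. A row lasts 1/10 s, in which the tool goes at most 50 mm and 8.59 degrees, less where a joint would pass 70% of its speed; a pose out of reach is approached as far as the arm can. A call with a gripper value outside its range is refused whole. The fingers move at their own pace and stop on an object; the grip force is fixed at half the most. Time passes only in rows, so rows that do not move let the fingers close. It gives the time, the measured TCP pose, the force and the opening at its end, in the units of the state.
- readout.get_obs(): the state, without advancing time (a new reading comes with each control period).
- imaging.capture(name): name is "side" or "top"; returns the picture (400x640x3 uint8, blue, green, red); there is no depth.
- imaging.get_calibration(name): a dict with "fx", "fy", "cx", "cy" (pixels), "position" and "rotation" of the camera in the world. Camera axes: x right, y up, looking along -z (the intrinsics and any distortion apply to the point x, -y, -z); pixel columns grow to the right and rows downward; lengths in mm; the calibration is good to about 2 mm. A picture is of the moment at which its call begins. get_calibration takes no time and is no camera call.
- bot.close_job(): hands the job in, once; it reports no verdict.
The state is a dict: "time": time; "joint_positions": joint angles; "dq": joint speeds; "tau": joint torques, N m; "tool_pos": TCP position; "tcp_rot": TCP orientation; "contact_force": force on the tool from outside, world axes, zero at the start; "moment": the same for the moment, N m; "grip_width": finger opening in mm.
Only numpy, scipy, OpenCV 4.12 (cv2) and the standard library are available. Lean on these libraries where they do the work, as an engineer would, in place of code of your own. Each camera call takes 0.05 s, during which the arm holds its last target.

## Working session

There is one attempt and no reset: what is moved stays moved. The work goes in short steps, Python scripts to look and compute and a tool call to move; the robot and the scene stay as the last step left them, time stands still between calls to the robot, and variables do not carry over. Pictures are saved under pics/ and viewed, and the job is handed in when it is done.

Besides the shell and the picture viewer there is one more tool, called after "Request:" as a command line: name --argument value ..., lists and objects as JSON in quotes. arm_command: Moves the arm, as the interface text tells. Its arguments: {"type":"object","properties":{"plan":{"type":"array"}},"required":["plan"]}

```bash
ls; mkdir -p pics; python3 - <<'E'
from plant import readout, imaging, bot
import cv2
print(readout.get_obs())
for n in("side","top"):
    im=imaging.capture(n); cv2.imwrite(f"pics/{n}0.png",im); print(imaging.get_calibration(n))
E
```

```text
pics
{'time': 0.0, 'joint_positions': array([-1.36097004e+00,  3.42721870e-01,  1.52504669e+00, -1.73744273e-05,
        1.27540346e+00, -1.46029863e-01]), 'dq': array([-7.39196901e-05,  1.14615903e-03,  5.38166594e-04, -7.81107567e-04,
       -1.02965415e-04, -3.26279604e-04]), 'tau': array([-2.71181350e-03, -4.31251431e+01, -2.44221997e+01,  7.15353596e-02,
        5.60469856e-02, -1.21575290e-04]), 'tool_pos': array([ 182.81665197, -491.68139784,  221.33506426]), 'tcp_rot': array([3.00608176, 1.56921687, 1.79114666]), 'contact_force': array([0.35872328, 0.2074922 , 0.45115181]), 'moment': array([ 0.00418091,  0.02141223, -0.00070358]), 'grip_width': 91.80579683279244}
{'fx': 387.48207170178966, 'fy': 387.48207170178966, 'cx': 327.03565450550514, 'cy': 204.2943730651297, 'position': array([454.26090461, 762.23933049, 912.81220081]), 'rotation': array([ 0.7420575 , -0.01603261, -3.06589169])}
{'fx': 383.0751203830711, 'fy': 383.0751203830711, 'cx': 316.03914756096714, 'cy': 192.16708942763395, 'position': array([ 418.53848847,   28.52226734, 1274.12173666]), 'rotation': array([ 0.0601779 , -0.01987319, -1.56101333])}
```

View pics/side0.png

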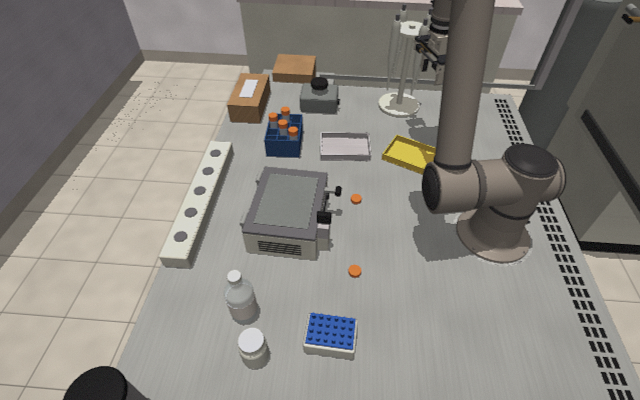

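View pics/top0.png

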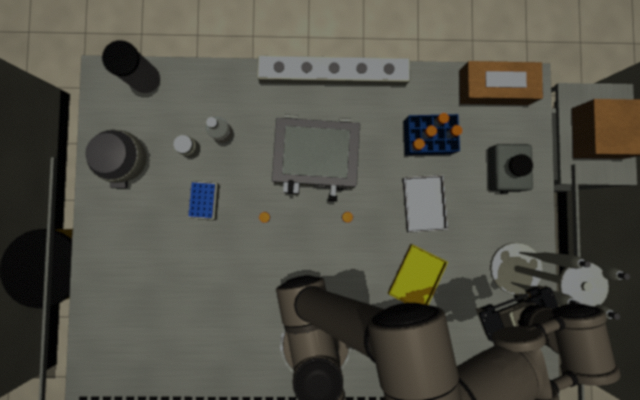

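The side view shows the warmer at (287,212), its knob at (338,191), the plug at (324,216), the metal tray at (345,147) and the yellow look-alike tray at (408,153). In the top view the same things are at about (317,152), (334,194), (290,187), (424,204) and (416,275). I'll zoom in.

```bash
python3 - <<'E'
import cv2
a=cv2.imread("pics/top0.png")[100:240,250:460]; cv2.imwrite("pics/t0z.png",cv2.convertScaleAbs(cv2.resize(a,None,fx=3.8,fy=3.8,interpolation=cv2.INTER_CUBIC),alpha=1.5))
a=cv2.imread("pics/side0.png")[120:270,230:430]; cv2.imwrite("pics/s0z.png",cv2.resize(a,None,fx=4,fy=4,interpolation=cv2.INTER_CUBIC))
E
```

```text
(no output)
```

View pics/t0z.png

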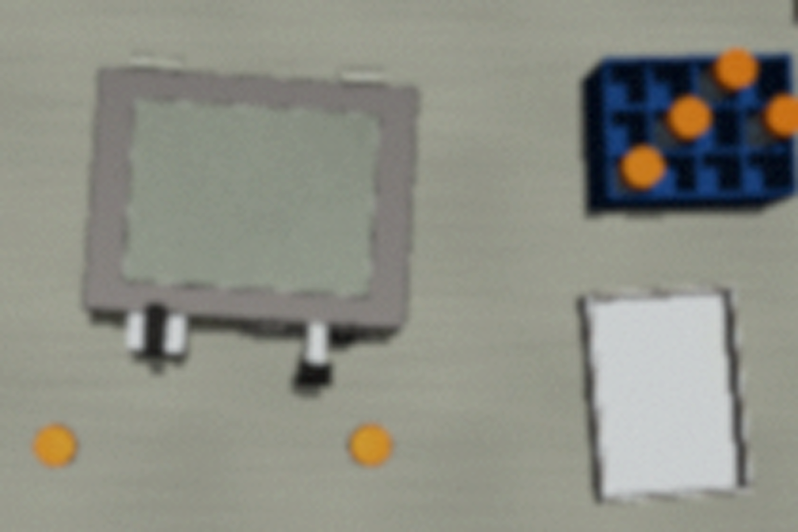

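View pics/s0z.png

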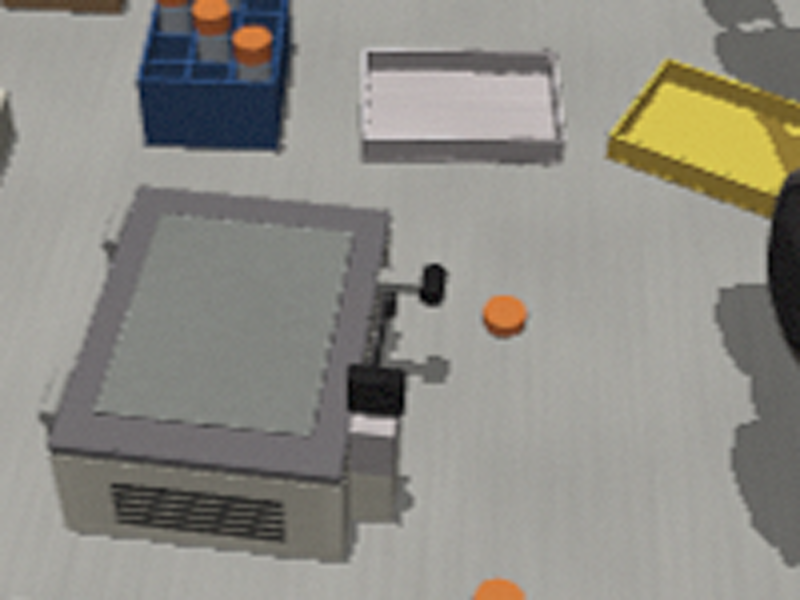

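```bash
cat > h.py <<'E'
import numpy as np, cv2
from scipy.optimize import least_squares
from scipy.spatial.transform import Rotation as Ro
from plant import imaging
C={n:imaging.get_calibration(n) for n in("side","top")}
def proj(n,P,d=(0,0)):
    c=C[n]; R=Ro.from_euler('xyz',c['rotation']).as_matrix()
    q=(np.atleast_2d(P)-c['position'])@R
    return np.c_[c['cx']+c['fx']*q[:,0]/-q[:,2]+d[0], c['cy']+c['fy']*-q[:,1]/-q[:,2]+d[1]]
def unproj(n,uv,z):
    c=C[n]; R=Ro.from_euler('xyz',c['rotation']).as_matrix()
    r=R@np.array([(uv[0]-c['cx'])/c['fx'],-(uv[1]-c['cy'])/c['fy'],-1]); p=c['position']
    return p+r*(z-p[2])/r[2]
def tri(us,ut):
    f=lambda P:np.r_[proj('side',P)[0]-us,proj('top',P)[0]-ut]
    r=least_squares(f,[500,0,50]); return r.x,r.fun
def fr(x,y,a,P):
    P=np.atleast_2d(P).astype(float); c,s=np.cos(a),np.sin(a)
    return np.c_[x+c*P[:,0]-s*P[:,1],y+s*P[:,0]+c*P[:,1],P[:,2]]
E
cat > fit.py <<'E'
from h import *
T=lambda p:np.array(p)/3.8+[250-.37,100-.37]
S=lambda p:np.array(p)/4+[230-.37,120-.37]
def fit(P,t,s,x0):
    f=lambda q:np.r_[proj('top',fr(*q[:3],P))-t, proj('side',fr(*q[:3],P))-s].ravel()
    r=least_squares(f,x0,x_scale=[100,100,1]); print(r.x,'\n',r.fun.reshape(-1,2).round(1)); return r.x
L=[[100,131,98.5],[100,-131,98.5],[-100,-131,98.5],[-100,131,98.5]]
w=fit(L,T([(98,70),(418,88),(405,328),(85,308)]),S([(52,448),(145,188),(390,212),(338,478)]),[600,0,0])
R=[[90,65,28],[90,-65,28],[-90,-65,28],[-90,65,28]]
t=fit(R,T([(580,297),(730,290),(746,487),(600,500)]),S([(362,142),(365,50),(558,52),(563,144)]),[550,-250,0])
def loc(p): c,s=np.cos(w[2]),np.sin(w[2]); d=np.array(p)[:2]-w[:2]; return (c*d[0]+s*d[1],-s*d[0]+c*d[1])
k,e=tri(S((433,284)),T((313,374))); print('knob',k,e,loc(k))
for n,p,z in(('top',T((156,325)),136),('side',S((377,368)),136)): q=unproj(n,p,z); print('plugtop',n,q,loc(q))
for n,p,z in(('top',T((313,374)),92.5),('side',S((433,284)),92.5)): q=unproj(n,p,z); print('knob',n,q,loc(q))
E
python3 fit.py
```

```text
[ 6.13036736e+02  8.02229435e+00 -4.98791519e-02] 
 [[ 0.1 -0.2]
 [-0.   0.4]
 [-0.   1.2]
 [-0.8  1.2]
 [-1.7 -0.6]
 [-1.9 -0.7]
 [ 0.3 -0.5]
 [ 0.9  0.1]]
[ 4.60602816e+02 -3.50740685e+02  7.50843862e-02] 
 [[ 0.3 -0.4]
 [ 0.1 -1. ]
 [ 0.5  2. ]
 [-0.6  1.2]
 [-0.6 -0.1]
 [-0.9  0.2]
 [-1.   0.4]
 [ 0.4  0. ]]
knob [471.05689497 -43.54400455  95.70896625] [-0.33848922 -0.03975957 -0.01299498  0.35478646] (np.float64(-139.23224307497986), np.float64(-58.58106343638534))
plugtop top [507.4171456   82.25798892 136.        ] (np.float64(-109.18950909002085), np.float64(68.87733574164969))
plugtop side [502.10508587  78.30196341 136.        ] (np.float64(-114.29772078718969), np.float64(64.66137918684021))
knob top [472.29768527 -43.77246426  92.5       ] (np.float64(-137.98160529819867), np.float64(-58.74737510145704))
knob side [470.11124524 -46.63503897  92.5       ] (np.float64(-140.02260243422353), np.float64(-61.71540217370614))
```

```bash
cat > go.py <<'E'
# go.py x y z yaw(of jaw axis) : tool-frame delta to target with tool pointing down
import sys; from h import *
from plant import readout
o=readout.get_obs(); R=Ro.from_euler('xyz',o['tcp_rot']).as_matrix()
def down(a,s):
    z=s*np.array([-np.sin(a),np.cos(a),0]); x=np.array([0,0,-1.]); return np.c_[x,np.cross(z,x),z]
def show():
    print('t',o['time'].__round__(2),'p',o['tool_pos'].round(1),'F',o['contact_force'].round(1),'w',round(float(o['grip_width']),1),'j',o['joint_positions'].round(2)); print(R.round(3))
if __name__=="__main__":
    show()
    if len(sys.argv)>4:
        x,y,z,a=map(float,sys.argv[1:5])
        for s in(1,-1): print('rotvec',s,Ro.from_matrix(R.T@down(a,s)).as_rotvec().round(3))
        d=np.array([x,y,z])-o['tool_pos']; print('d tool now cm',(R.T@d/10).round(2)); 
        for s in (1,-1):print('d in target axes cm',s,(down(a,s).T@d/10).round(2))
E
python3 go.py 502 80 227 -0.05
```

```text
t 0.1 p [ 182.8 -491.7  221.4] F [-1.1  0.7  0.3] w 91.7 j [-1.36  0.34  1.52 -0.    1.28 -0.15]
[[-0.     0.937  0.348]
 [ 0.001  0.348 -0.937]
 [-1.     0.    -0.001]]
rotvec 1 [-2.736e+00 -0.000e+00 -2.000e-03]
rotvec -1 [ 0.406 -0.001  0.   ]
d tool now cm [ -0.49  49.84 -42.48]
d in target axes cm 1 [ -0.56 -29.02  58.7 ]
d in target axes cm -1 [ -0.56  29.02 -58.7 ]
```

Request:
arm_command --plan '[{"wx": 0.1,"jaw": 1},{"wx": 0.1,"jaw": 1},{"wx": 0.1,"jaw": 1},{"wx": 0.106,"jaw": 0.1},{"ty": 1,"tz": -2,"jaw": 0.1},{"ty": 1,"tz": -2,"jaw": 0.1},{"ty": 1.5,"tz": -3,"jaw": 0.1},{"ty": 1.5,"tz": -3,"jaw": 0.1},{"ty": 1.5,"tz": -3,"jaw": 0.1},{"ty": 1.5,"tz": -3,"jaw": 0.1},{"ty": 1.5,"tz": -3,"jaw": 0.1},{"ty": 1.5,"tz": -3,"jaw": 0.1},{"ty": 1.5,"tz": -3,"jaw": 0.1},{"ty": 1.5,"tz": -3,"jaw": 0.1},{"ty": 1.5,"tz": -3,"jaw": 0.1},{"ty": 1.5,"tz": -3,"jaw": 0.1},{"ty": 1.5,"tz": -3,"jaw": 0.1},{"ty": 1.5,"tz": -3,"jaw": 0.1},{"ty": 1.5,"tz": -3,"jaw": 0.1},{"ty": 1.5,"tz": -3,"jaw": 0.1}]'

```text
invalid input at $.plan[0]: expected keys tx, ty, tz, wx, wy, wz, jaw
```

```bash
python3 go.py 502 80 227 -0.05
```

```text
t 0.1 p [ 182.8 -491.7  221.4] F [-1.1  0.7  0.3] w 91.7 j [-1.36  0.34  1.52 -0.    1.28 -0.15]
[[-0.     0.937  0.348]
 [ 0.001  0.348 -0.937]
 [-1.     0.    -0.001]]
rotvec 1 [-2.736e+00 -0.000e+00 -2.000e-03]
rotvec -1 [ 0.406 -0.001  0.   ]
d tool now cm [ -0.49  49.84 -42.48]
d in target axes cm 1 [ -0.56 -29.02  58.7 ]
d in target axes cm -1 [ -0.56  29.02 -58.7 ]
```

All keys are required in every row.

Request:
arm_command --plan '[{"tx": 0,"ty": 0,"tz": 0,"wx": 0.1,"wy": 0,"wz": 0,"jaw": 1},{"tx": 0,"ty": 0,"tz": 0,"wx": 0.1,"wy": 0,"wz": 0,"jaw": 1},{"tx": 0,"ty": 0,"tz": 0,"wx": 0.1,"wy": 0,"wz": 0,"jaw": 1},{"tx": 0,"ty": 0,"tz": 0,"wx": 0.106,"wy": 0,"wz": 0,"jaw": 0.1},{"tx": 0,"ty": 1,"tz": -2,"wx": 0,"wy": 0,"wz": 0,"jaw": 0.1},{"tx": 0,"ty": 1,"tz": -2,"wx": 0,"wy": 0,"wz": 0,"jaw": 0.1},{"tx": 0,"ty": 1.5,"tz": -3,"wx": 0,"wy": 0,"wz": 0,"jaw": 0.1},{"tx": 0,"ty": 1.5,"tz": -3,"wx": 0,"wy": 0,"wz": 0,"jaw": 0.1},{"tx": 0,"ty": 1.5,"tz": -3,"wx": 0,"wy": 0,"wz": 0,"jaw": 0.1},{"tx": 0,"ty": 1.5,"tz": -3,"wx": 0,"wy": 0,"wz": 0,"jaw": 0.1},{"tx": 0,"ty": 1.5,"tz": -3,"wx": 0,"wy": 0,"wz": 0,"jaw": 0.1},{"tx": 0,"ty": 1.5,"tz": -3,"wx": 0,"wy": 0,"wz": 0,"jaw": 0.1},{"tx": 0,"ty": 1.5,"tz": -3,"wx": 0,"wy": 0,"wz": 0,"jaw": 0.1},{"tx": 0,"ty": 1.5,"tz": -3,"wx": 0,"wy": 0,"wz": 0,"jaw": 0.1},{"tx": 0,"ty": 1.5,"tz": -3,"wx": 0,"wy": 0,"wz": 0,"jaw": 0.1},{"tx": 0,"ty": 1.5,"tz": -3,"wx": 0,"wy": 0,"wz": 0,"jaw": 0.1},{"tx": 0,"ty": 1.5,"tz": -3,"wx": 0,"wy": 0,"wz": 0,"jaw": 0.1},{"tx": 0,"ty": 1.5,"tz": -3,"wx": 0,"wy": 0,"wz": 0,"jaw": 0.1},{"tx": 0,"ty": 1.5,"tz": -3,"wx": 0,"wy": 0,"wz": 0,"jaw": 0.1},{"tx": 0,"ty": 1.5,"tz": -3,"wx": 0,"wy": 0,"wz": 0,"jaw": 0.1}]'

```text
time: 2.1
tool_pos: [436.0, -42.8, 221.8]
tcp_rot: [-1.553, 1.57, 3.109]
contact_force: [-0.0, -0.1, 0.4]
grip_width: 50.4
```

```bash
python3 go.py 502 80 227 -0.05
```

```text
t 2.1 p [436.  -42.8 221.8] F [-0.  -0.1  0.4] w 50.4 j [-0.27  0.18  1.74 -0.    1.21  1.35]
[[-0.001  0.999 -0.05 ]
 [ 0.    -0.05  -0.999]
 [-1.    -0.001  0.   ]]
rotvec 1 [ 3.141e+00  1.000e-03 -0.000e+00]
rotvec -1 [-0.     0.     0.001]
d tool now cm [ -0.52   5.98 -12.6 ]
d in target axes cm 1 [-0.52 -5.98 12.6 ]
d in target axes cm -1 [ -0.52   5.98 -12.6 ]
```

Request:
arm_command --plan '[{"tx": 0,"ty": 1.5,"tz": -3.1,"wx": 0,"wy": 0,"wz": 0,"jaw": 0.1},{"tx": 0,"ty": 1.5,"tz": -3.1,"wx": 0,"wy": 0,"wz": 0,"jaw": 0.1},{"tx": 0,"ty": 1.5,"tz": -3.2,"wx": 0,"wy": 0,"wz": 0,"jaw": 0.1},{"tx": 0,"ty": 1.5,"tz": -3.2,"wx": 0,"wy": 0,"wz": 0,"jaw": 0.1},{"tx": 1.5,"ty": 0,"tz": 0,"wx": 0,"wy": 0,"wz": 0,"jaw": 0.1},{"tx": 1.5,"ty": 0,"tz": 0,"wx": 0,"wy": 0,"wz": 0,"jaw": 0.1},{"tx": 1,"ty": 0,"tz": 0,"wx": 0,"wy": 0,"wz": 0,"jaw": 0.1},{"tx": 0,"ty": 0,"tz": 0,"wx": 0,"wy": 0,"wz": 0,"jaw": 0.1}]'

```text
time: 2.9
tool_pos: [500.9, 78.5, 180.5]
tcp_rot: [-1.494, 1.567, -3.115]
contact_force: [0.3, 0.1, 0.4]
grip_width: 50.2
```

```bash
python3 - <<'E'
from plant import imaging
import cv2
from h import *
from go import *
show()
for n in("side","top"):
    im=imaging.capture(n)
    print(n,proj(n,o['tool_pos']),proj(n,o['tool_pos']+[0,0,-22]))
    u=(250,130) if n=='side' else (240,110)
    a=im[u[1]:u[1]+120,u[0]:u[0]+160]; cv2.imwrite(f"pics/{n}1.png",cv2.resize(a,None,fx=5,fy=5,interpolation=cv2.INTER_CUBIC))
E
```

```text
t 2.9 p [500.9  78.5 180.5] F [0.3 0.1 0.4] w 50.2 j [ 0.    0.35  1.63 -0.    1.16  1.63]
[[-0.003  0.999 -0.05 ]
 [-0.    -0.05  -0.999]
 [-1.    -0.003  0.   ]]
side [[324.49568532 200.34128344]] [[324.40199408 206.05628573]]
top [[291.2509832  186.21052671]] [[291.58816745 186.78107468]]
```

View pics/side1.png

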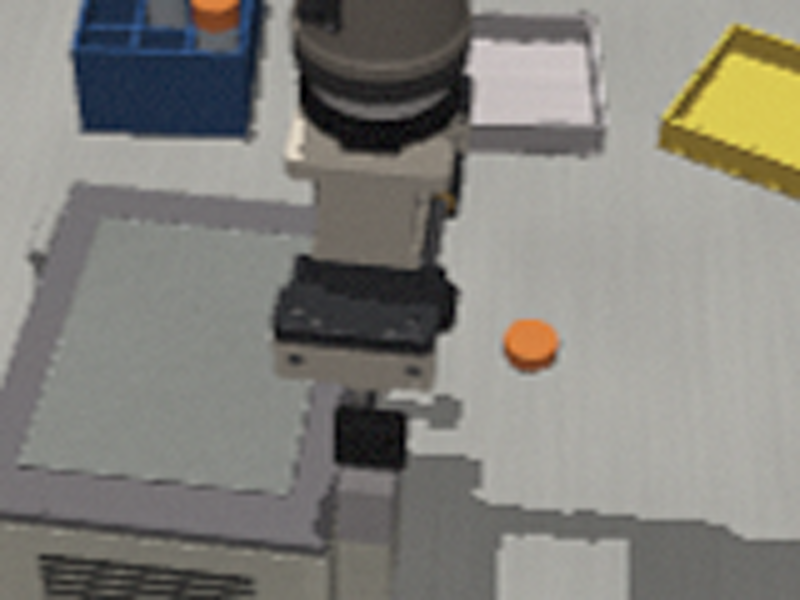

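View pics/top1.png

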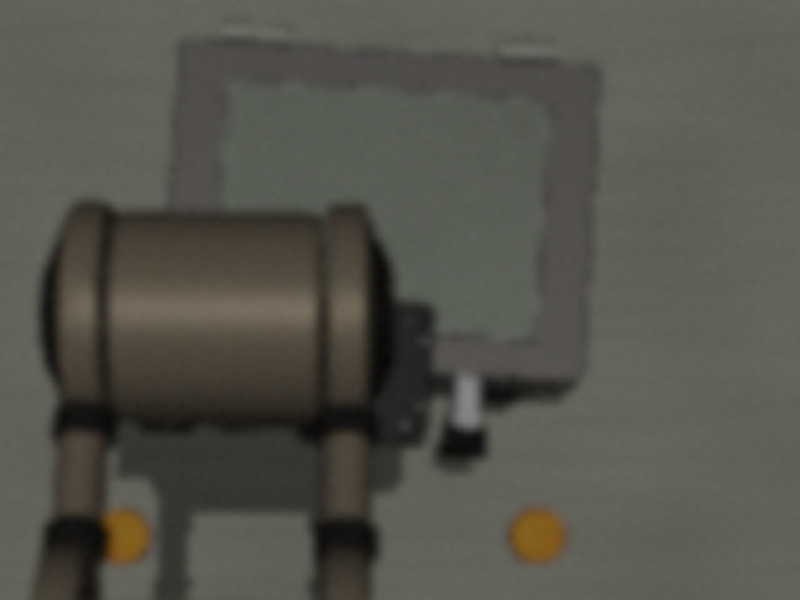

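The side view shows the plug head at zoom (371,438) with the fingers right above it at (365,395), matching the projection, so I'll descend.

Request:
arm_command --plan '[{"tx": 1,"ty": 0,"tz": -0.1,"wx": 0,"wy": 0,"wz": 0,"jaw": 0.1},{"tx": 1,"ty": 0,"tz": 0,"wx": 0,"wy": 0,"wz": 0,"jaw": 0.1},{"tx": 1,"ty": 0,"tz": 0,"wx": 0,"wy": 0,"wz": 0,"jaw": 0.1},{"tx": 1,"ty": 0,"tz": 0,"wx": 0,"wy": 0,"wz": 0,"jaw": 0.1},{"tx": 0.8,"ty": 0,"tz": 0,"wx": 0,"wy": 0,"wz": 0,"jaw": 0.1},{"tx": 0.5,"ty": 0,"tz": 0,"wx": 0,"wy": 0,"wz": 0,"jaw": 0.1},{"tx": 0,"ty": 0,"tz": 0,"wx": 0,"wy": 0,"wz": 0,"jaw": -0.3},{"tx": 0,"ty": 0,"tz": 0,"wx": 0,"wy": 0,"wz": 0,"jaw": -0.5},{"tx": 0,"ty": 0,"tz": 0,"wx": 0,"wy": 0,"wz": 0,"jaw": -0.5},{"tx": 0,"ty": 0,"tz": 0,"wx": 0,"wy": 0,"wz": 0,"jaw": -0.5}]'

```text
time: 4.0
tool_pos: [502.2, 79.6, 129.4]
tcp_rot: [1.535, 1.57, -0.086]
contact_force: [0.1, 0.7, -0.1]
grip_width: 24.7
```

```bash
python3 go.py
```

```text
t 4.0 p [502.2  79.6 129.4] F [ 0.1  0.7 -0.1] w 24.7 j [ 0.01  0.41  1.7  -0.    1.03  1.63]
[[ 0.001  0.999 -0.05 ]
 [-0.    -0.05  -0.999]
 [-1.     0.001  0.   ]]
```

Request:
arm_command --plan '[{"tx": 0.2,"ty": 0,"tz": 0,"wx": 0,"wy": 0,"wz": 0,"jaw": -0.55},{"tx": 0,"ty": 0,"tz": 0,"wx": 0,"wy": 0,"wz": 0,"jaw": -0.6},{"tx": 0,"ty": 0,"tz": 0,"wx": 0,"wy": 0,"wz": 0,"jaw": -0.63},{"tx": 0,"ty": 0,"tz": 0,"wx": 0,"wy": 0,"wz": 0,"jaw": -0.65},{"tx": 0,"ty": 0,"tz": 0,"wx": 0,"wy": 0,"wz": 0,"jaw": -0.65}]'

```text
time: 4.5
tool_pos: [502.1, 79.8, 127.2]
tcp_rot: [2.242, 1.57, 0.621]
contact_force: [-0.9, 1.4, 2.3]
grip_width: 15.9
```

Request:
arm_command --plan '[{"tx": 0,"ty": 0,"tz": 0,"wx": 0,"wy": 0,"wz": 0,"jaw": -1},{"tx": 0,"ty": 0,"tz": 0,"wx": 0,"wy": 0,"wz": 0,"jaw": -1},{"tx": 0,"ty": 0,"tz": 0,"wx": 0,"wy": 0,"wz": 0,"jaw": -1},{"tx": 0,"ty": 0,"tz": 0,"wx": 0,"wy": 0,"wz": 0,"jaw": -1}]'

```text
time: 4.9
tool_pos: [502.1, 79.7, 127.1]
tcp_rot: [2.053, 1.57, 0.432]
contact_force: [0.8, 3.1, 3.8]
grip_width: 15.4
```

```bash
python3 go.py
```

```text
t 4.9 p [502.1  79.7 127.1] F [0.8 3.1 3.8] w 15.4 j [0.01 0.41 1.71 0.   1.02 1.63]
[[ 0.     0.999 -0.05 ]
 [ 0.    -0.05  -0.999]
 [-1.     0.    -0.   ]]
```

Request:
arm_command --plan '[{"tx": -0.1,"ty": 0,"tz": 0,"wx": 0,"wy": 0,"wz": 0,"jaw": -1},{"tx": -0.1,"ty": 0,"tz": 0,"wx": 0,"wy": 0,"wz": 0,"jaw": -1},{"tx": -0.1,"ty": 0,"tz": 0,"wx": 0,"wy": 0,"wz": 0,"jaw": -1},{"tx": -0.1,"ty": 0,"tz": 0,"wx": 0,"wy": 0,"wz": 0,"jaw": -1}]'

```text
time: 5.3
tool_pos: [500.9, 79.7, 129.4]
tcp_rot: [-1.541, 1.568, 3.121]
contact_force: [2.4, 3.4, -17.8]
grip_width: 15.0
```

Request:
arm_command --plan '[{"tx": -0.1,"ty": 0,"tz": 0,"wx": 0,"wy": 0,"wz": 0,"jaw": -1},{"tx": -0.1,"ty": 0,"tz": 0,"wx": 0,"wy": 0,"wz": 0,"jaw": -1},{"tx": -0.1,"ty": 0,"tz": 0,"wx": 0,"wy": 0,"wz": 0,"jaw": -1},{"tx": -0.1,"ty": 0,"tz": 0,"wx": 0,"wy": 0,"wz": 0,"jaw": -1}]'

```text
time: 5.7
tool_pos: [501.8, 79.1, 135.3]
tcp_rot: [-0.32, 1.57, -1.941]
contact_force: [-0.6, -0.8, -10.3]
grip_width: 15.8
```

Request:
arm_command --plan '[{"tx": -0.2,"ty": 0,"tz": 0,"wx": 0,"wy": 0,"wz": 0,"jaw": -1},{"tx": -0.2,"ty": 0,"tz": 0,"wx": 0,"wy": 0,"wz": 0,"jaw": -1},{"tx": -0.2,"ty": 0,"tz": 0,"wx": 0,"wy": 0,"wz": 0,"jaw": -1},{"tx": -0.2,"ty": 0,"tz": 0,"wx": 0,"wy": 0,"wz": 0,"jaw": -1}]'

```text
time: 6.1
tool_pos: [502.8, 79.7, 144.2]
tcp_rot: [1.652, 1.568, 0.031]
contact_force: [-0.2, -0.2, -0.8]
grip_width: 15.3
```

Request:
arm_command --plan '[{"tx": -0.5,"ty": 0,"tz": 0,"wx": 0,"wy": 0,"wz": 0,"jaw": -1},{"tx": -1,"ty": 0,"tz": 0,"wx": 0,"wy": 0,"wz": 0,"jaw": -1},{"tx": -1.5,"ty": 0,"tz": 0,"wx": 0,"wy": 0,"wz": 0,"jaw": -1},{"tx": -1.5,"ty": 0,"tz": 0,"wx": 0,"wy": 0,"wz": 0,"jaw": -1},{"tx": -1.5,"ty": 0,"tz": 0,"wx": 0,"wy": 0,"wz": 0,"jaw": -1},{"tx": -1,"ty": 0,"tz": 0,"wx": 0,"wy": 0,"wz": 0,"jaw": -1},{"tx": 0,"ty": 0,"tz": 0,"wx": 0,"wy": 0,"wz": 0,"jaw": -1}]'

```text
time: 6.8
tool_pos: [503.0, 79.6, 214.9]
tcp_rot: [1.616, 1.567, -0.005]
contact_force: [-0.4, -0.5, -0.8]
grip_width: 15.1
```

```bash
cat > look.py <<'E'
import sys
from go import *
import cv2
show()
n,tag,u,v,f=sys.argv[1],sys.argv[2],int(sys.argv[3]),int(sys.argv[4]),float(sys.argv[5])
im=imaging.capture(n); cv2.imwrite(f"pics/{tag}_full.png",im)
for dz in (0,-3,-22): print(dz,((proj(n,o['tool_pos']+R[:,0]*-dz)[0]-[u,v])*f).round(1))
w,h=int(800/f),int(600/f)
cv2.imwrite(f"pics/{tag}.png",cv2.resize(im[v:v+h,u:u+w],None,fx=f,fy=f,interpolation=cv2.INTER_CUBIC))
E
python3 look.py side s2 260 140 6
```

```text
t 6.8 p [503.   79.6 214.9] F [-0.4 -0.5 -0.8] w 15.1 j [ 0.01  0.32  1.58 -0.    1.24  1.63]
[[ 0.004  0.999 -0.05 ]
 [-0.    -0.05  -0.999]
 [-1.     0.004 -0.   ]]
0 [382.9 307.8]
-3 [382.8 312.8]
-22 [382.2 343.9]
```

View pics/s2.png

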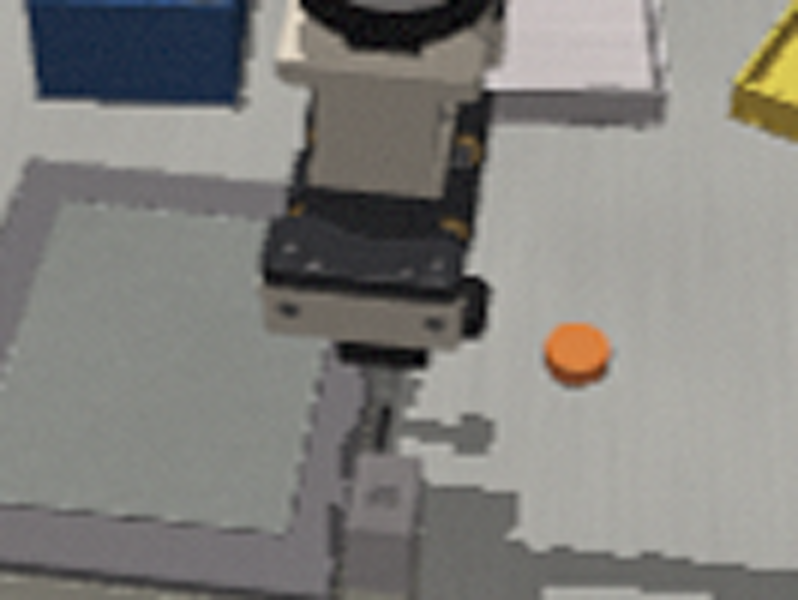

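```bash
python3 - <<'E'
from h import *
f=lambda P:((proj('side',P)-[260,140])*6).round(0)
t=np.array([503,79.6,214.9])
for nm,x,y,z in[('head near bot L',20,8,-27),('head near bot R',-20,8,-27),('head near top L',20,8,9),('head top R',-20,8,9),('shank end',0,6,-51),('fingerinner tip',0,8,-22),('finger back tip',0,27,-22),('finger back base',0,27,40)]: print(nm,f(t+[x,y,z]))
E
```

```text
head near bot L [[334. 362.]]
head near bot R [[427. 368.]]
head near top L [[333. 303.]]
head top R [[430. 309.]]
shank end [[381. 400.]]
fingerinner tip [[381. 357.]]
finger back tip [[377. 390.]]
finger back base [[378. 286.]]
```

Plug is out and upright in the jaws: head bottom edge at zoom (334–427, 362–368) as predicted, and the empty socket at (383,490). Next I carry it to the tray.

Request:
arm_command --plan '[{"tx": 0,"ty": -0.1,"tz": 1,"wx": 0,"wy": 0,"wz": 0,"jaw": -1},{"tx": 0,"ty": -0.1,"tz": 2,"wx": 0,"wy": 0,"wz": 0,"jaw": -1},{"tx": 0,"ty": -0.2,"tz": 2.5,"wx": 0,"wy": 0,"wz": 0,"jaw": -1},{"tx": 0,"ty": -0.2,"tz": 2.5,"wx": 0,"wy": 0,"wz": 0,"jaw": -1},{"tx": 0,"ty": -0.2,"tz": 2.5,"wx": 0,"wy": 0,"wz": 0,"jaw": -1},{"tx": 0,"ty": -0.2,"tz": 2.5,"wx": 0,"wy": 0,"wz": 0,"jaw": -1},{"tx": 0,"ty": -0.2,"tz": 2.5,"wx": 0,"wy": 0,"wz": 0,"jaw": -1},{"tx": 0,"ty": -0.2,"tz": 2.5,"wx": 0,"wy": 0,"wz": 0,"jaw": -1},{"tx": 0,"ty": -0.2,"tz": 2.5,"wx": 0,"wy": 0,"wz": 0,"jaw": -1},{"tx": 0,"ty": -0.2,"tz": 2.5,"wx": 0,"wy": 0,"wz": 0,"jaw": -1},{"tx": 0,"ty": -0.2,"tz": 2.5,"wx": 0,"wy": 0,"wz": 0,"jaw": -1},{"tx": 0,"ty": -0.2,"tz": 2.5,"wx": 0,"wy": 0,"wz": 0,"jaw": -1},{"tx": 0,"ty": -0.2,"tz": 2.5,"wx": 0,"wy": 0,"wz": 0,"jaw": -1},{"tx": 0,"ty": -0.2,"tz": 2.5,"wx": 0,"wy": 0,"wz": 0,"jaw": -1},{"tx": 0,"ty": -0.2,"tz": 2.5,"wx": 0,"wy": 0,"wz": 0,"jaw": -1},{"tx": 0,"ty": -0.2,"tz": 2.5,"wx": 0,"wy": 0,"wz": 0,"jaw": -1},{"tx": 0,"ty": -0.2,"tz": 2.5,"wx": 0,"wy": 0,"wz": 0,"jaw": -1},{"tx": 0,"ty": -0.2,"tz": 2,"wx": 0,"wy": 0,"wz": 0,"jaw": -1},{"tx": 0,"ty": 0,"tz": 0.7,"wx": 0,"wy": 0,"wz": 0,"jaw": -1},{"tx": 0,"ty": 0,"tz": 0,"wx": 0,"wy": 0,"wz": 0,"jaw": -1}]'

```text
time: 8.85
tool_pos: [445.9, -350.7, 212.4]
tcp_rot: [-2.363, 1.57, 2.298]
contact_force: [-0.6, 0.9, -0.4]
grip_width: 15.6
```

Request:
arm_command --plan '[{"tx": 2,"ty": 0,"tz": 0,"wx": 0,"wy": 0,"wz": 0,"jaw": -1},{"tx": 3,"ty": 0,"tz": 0,"wx": 0,"wy": 0,"wz": 0,"jaw": -1},{"tx": 3,"ty": 0,"tz": 0,"wx": 0,"wy": 0,"wz": 0,"jaw": -1},{"tx": 2,"ty": 0,"tz": 0,"wx": 0,"wy": 0,"wz": 0,"jaw": -1},{"tx": 1,"ty": 0,"tz": 0,"wx": 0,"wy": 0,"wz": 0,"jaw": -1},{"tx": 0,"ty": 0,"tz": 0,"wx": 0,"wy": 0,"wz": 0,"jaw": -1}]'

```text
time: 9.45
tool_pos: [446.1, -348.9, 102.0]
tcp_rot: [-2.367, 1.568, 2.296]
contact_force: [-0.4, 0.5, -0.8]
grip_width: 15.2
```

```bash
python3 look.py side s3 290 80 6
```

```text
t 9.45 p [ 446.1 -348.9  102. ] F [-0.4  0.5 -0.8] w 15.2 j [-0.8   0.54  1.57  0.    1.04  0.82]
[[-0.002  0.999 -0.049]
 [ 0.002 -0.049 -0.999]
 [-1.    -0.002 -0.002]]
0 [358.8 284.3]
-3 [358.5 288.6]
-22 [356.7 315.2]
```

View pics/s3.png

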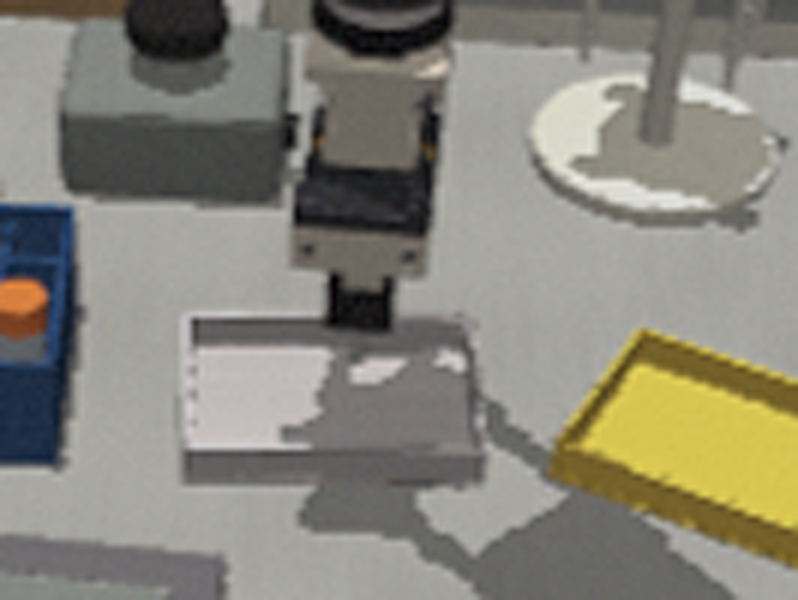

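The plug hangs above the metal tray (head at zoom (360,305), tray floor around (330,400)). I'll lower it, going slowly at the end.

Request:
arm_command --plan '[{"tx": 1.5,"ty": 0,"tz": 0,"wx": 0,"wy": 0,"wz": 0,"jaw": -1},{"tx": 1.5,"ty": 0,"tz": 0,"wx": 0,"wy": 0,"wz": 0,"jaw": -1},{"tx": 0.8,"ty": 0,"tz": 0,"wx": 0,"wy": 0,"wz": 0,"jaw": -1},{"tx": 0.4,"ty": 0,"tz": 0,"wx": 0,"wy": 0,"wz": 0,"jaw": -1},{"tx": 0,"ty": 0,"tz": 0,"wx": 0,"wy": 0,"wz": 0,"jaw": -1}]'

```text
time: 10.0
tool_pos: [446.6, -350.3, 61.4]
tcp_rot: [0.751, 1.57, -0.87]
contact_force: [0.3, -0.4, -0.9]
grip_width: 15.3
```

Request:
arm_command --plan '[{"tx": 0.1,"ty": 0,"tz": 0,"wx": 0,"wy": 0,"wz": 0,"jaw": -1},{"tx": 0.1,"ty": 0,"tz": 0,"wx": 0,"wy": 0,"wz": 0,"jaw": -1},{"tx": 0,"ty": 0,"tz": 0,"wx": 0,"wy": 0,"wz": 0,"jaw": -1}]'

```text
time: 10.3
tool_pos: [446.5, -350.3, 59.3]
tcp_rot: [0.734, 1.57, -0.887]
contact_force: [0.1, 0.0, -1.3]
grip_width: 15.4
```

Request:
arm_command --plan '[{"tx": 0.1,"ty": 0,"tz": 0,"wx": 0,"wy": 0,"wz": 0,"jaw": -1},{"tx": 0.1,"ty": 0,"tz": 0,"wx": 0,"wy": 0,"wz": 0,"jaw": -1},{"tx": 0,"ty": 0,"tz": 0,"wx": 0,"wy": 0,"wz": 0,"jaw": -1}]'

```text
time: 10.6
tool_pos: [446.3, -350.1, 56.9]
tcp_rot: [-2.026, 1.571, 2.637]
contact_force: [-0.1, -0.2, -0.7]
grip_width: 15.3
```

Request:
arm_command --plan '[{"tx": 0.1,"ty": 0,"tz": 0,"wx": 0,"wy": 0,"wz": 0,"jaw": -1},{"tx": 0,"ty": 0,"tz": 0,"wx": 0,"wy": 0,"wz": 0,"jaw": -1}]'

```text
time: 10.8
tool_pos: [446.3, -350.1, 55.9]
tcp_rot: [-2.016, 1.571, 2.646]
contact_force: [-0.7, -0.2, -0.6]
grip_width: 15.3
```

Request:
arm_command --plan '[{"tx": 0.05,"ty": 0,"tz": 0,"wx": 0,"wy": 0,"wz": 0,"jaw": -1},{"tx": 0,"ty": 0,"tz": 0,"wx": 0,"wy": 0,"wz": 0,"jaw": -1}]'

```text
time: 11.0
tool_pos: [446.3, -350.2, 55.5]
tcp_rot: [-1.545, 1.571, 3.117]
contact_force: [-0.3, 0.5, -0.4]
grip_width: 15.3
```

Request:
arm_command --plan '[{"tx": 0.05,"ty": 0,"tz": 0,"wx": 0,"wy": 0,"wz": 0,"jaw": -1},{"tx": 0.05,"ty": 0,"tz": 0,"wx": 0,"wy": 0,"wz": 0,"jaw": -1},{"tx": 0,"ty": 0,"tz": 0,"wx": 0,"wy": 0,"wz": 0,"jaw": -1}]'

```text
time: 11.3
tool_pos: [446.5, -350.3, 54.8]
tcp_rot: [0.761, 1.57, -0.86]
contact_force: [0.1, 0.1, 2.2]
grip_width: 14.8
```

Request:
arm_command --plan '[{"tx": 0.05,"ty": 0,"tz": 0,"wx": 0,"wy": 0,"wz": 0,"jaw": -1},{"tx": 0,"ty": 0,"tz": 0,"wx": 0,"wy": 0,"wz": 0,"jaw": -1}]'

```text
time: 11.5
tool_pos: [446.6, -350.4, 54.6]
tcp_rot: [0.813, 1.57, -0.808]
contact_force: [-0.6, 0.2, 5.0]
grip_width: 15.2
```

Contact came at the predicted height. I'll release gently.

Request:
arm_command --plan '[{"tx": -0.05,"ty": 0,"tz": 0,"wx": 0,"wy": 0,"wz": 0,"jaw": -1},{"tx": 0,"ty": 0,"tz": 0,"wx": 0,"wy": 0,"wz": 0,"jaw": -0.66},{"tx": 0,"ty": 0,"tz": 0,"wx": 0,"wy": 0,"wz": 0,"jaw": -0.62},{"tx": 0,"ty": 0,"tz": 0,"wx": 0,"wy": 0,"wz": 0,"jaw": -0.58},{"tx": 0,"ty": 0,"tz": 0,"wx": 0,"wy": 0,"wz": 0,"jaw": -0.55},{"tx": 0,"ty": 0,"tz": 0,"wx": 0,"wy": 0,"wz": 0,"jaw": -0.4},{"tx": 0,"ty": 0,"tz": 0,"wx": 0,"wy": 0,"wz": 0,"jaw": -0.1},{"tx": 0,"ty": 0,"tz": 0,"wx": 0,"wy": 0,"wz": 0,"jaw": -0.1},{"tx": 0,"ty": 0,"tz": 0,"wx": 0,"wy": 0,"wz": 0,"jaw": -0.1}]'

```text
time: 12.4
tool_pos: [446.3, -350.2, 54.5]
tcp_rot: [-0.926, 1.571, -2.547]
contact_force: [0.8, 0.2, -0.5]
grip_width: 40.6
```

```bash
python3 look.py side s4 290 80 6
```

```text
t 12.4 p [ 446.3 -350.2   54.5] F [ 0.8  0.2 -0.5] w 40.6 j [-0.8   0.6   1.61 -0.    0.93  0.82]
[[-0.     0.999 -0.05 ]
 [-0.    -0.05  -0.999]
 [-1.    -0.     0.   ]]
0 [353.8 348.7]
-3 [353.5 352.8]
-22 [351.7 378. ]
```

View pics/s4.png

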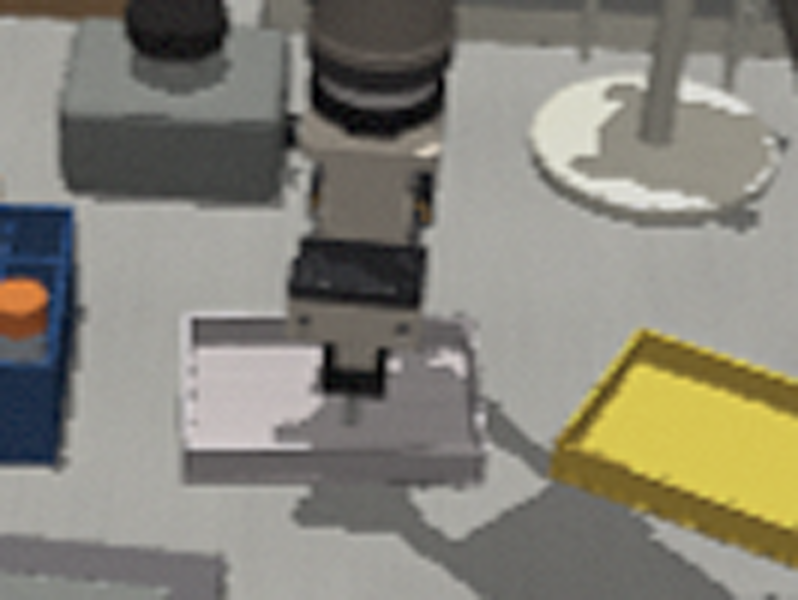

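The plug stands upright in the tray (head at zoom (353,380), shank at (350,410)). I'll retreat straight up.

Request:
arm_command --plan '[{"tx": -0.5,"ty": 0,"tz": 0,"wx": 0,"wy": 0,"wz": 0,"jaw": -0.1},{"tx": -1,"ty": 0,"tz": 0,"wx": 0,"wy": 0,"wz": 0,"jaw": -0.1},{"tx": -1.5,"ty": 0,"tz": 0,"wx": 0,"wy": 0,"wz": 0,"jaw": -0.1},{"tx": -2,"ty": 0,"tz": 0,"wx": 0,"wy": 0,"wz": 0,"jaw": -0.1},{"tx": -3,"ty": 0,"tz": 0,"wx": 0,"wy": 0,"wz": 0,"jaw": -0.1},{"tx": -3,"ty": 0,"tz": 0,"wx": 0,"wy": 0,"wz": 0,"jaw": -0.1},{"tx": -3,"ty": 0,"tz": 0,"wx": 0,"wy": 0,"wz": 0,"jaw": 0.1},{"tx": -1,"ty": 0,"tz": 0,"wx": 0,"wy": 0,"wz": 0,"jaw": 0.1}]'

```text
time: 13.25
tool_pos: [447.4, -351.2, 208.8]
tcp_rot: [0.817, 1.564, -0.804]
contact_force: [-0.3, -0.0, 0.7]
grip_width: 49.5
```

```bash
python3 look.py side s5 290 80 6; python3 go.py 471 -45 200 -0.05
```

```text
t 13.25 p [ 447.4 -351.2  208.8] F [-0.3 -0.   0.7] w 49.5 j [-0.8   0.43  1.43 -0.    1.28  0.82]
[[ 0.005  0.999 -0.05 ]
 [-0.005 -0.05  -0.999]
 [-1.     0.005  0.005]]
0 [368.2 121. ]
-3 [367.8 125.8]
-22 [365.5 155.6]
t 13.3 p [ 447.4 -351.2  208.7] F [-0.4 -1.4  1.4] w 49.9 j [-0.8   0.43  1.43 -0.    1.28  0.82]
[[ 0.005  0.999 -0.05 ]
 [-0.005 -0.05  -0.999]
 [-1.     0.005  0.005]]
rotvec 1 [ 3.141 -0.008 -0.007]
rotvec -1 [-0.     0.005 -0.005]
d tool now cm [  0.73   0.81 -30.71]
d in target axes cm 1 [ 0.87 -0.82 30.7 ]
d in target axes cm -1 [  0.87   0.82 -30.7 ]
```

View pics/s5.png

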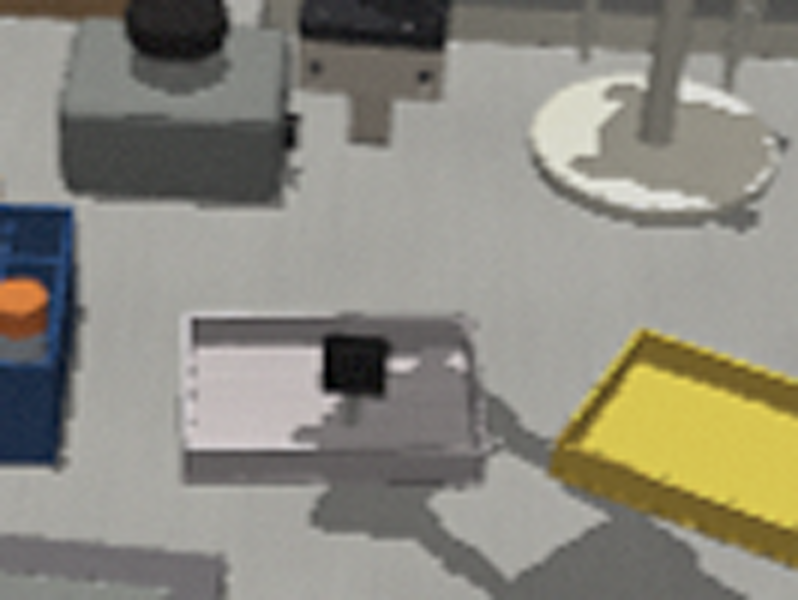

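The plug stands free and upright in the tray (head at zoom (353,365)). On to the knob.

Request:
arm_command --plan '[{"tx": 0,"ty": 0,"tz": -1,"wx": 0,"wy": 0,"wz": 0,"jaw": 0.1},{"tx": 0,"ty": 0.1,"tz": -2,"wx": 0,"wy": 0,"wz": 0,"jaw": 0.1},{"tx": 0,"ty": 0.1,"tz": -3,"wx": 0,"wy": 0,"wz": 0,"jaw": 0.1},{"tx": 0,"ty": 0.1,"tz": -3,"wx": 0,"wy": 0,"wz": 0,"jaw": 0.1},{"tx": 0,"ty": 0.1,"tz": -3,"wx": 0,"wy": 0,"wz": 0,"jaw": 0.1},{"tx": 0,"ty": 0.1,"tz": -3,"wx": 0,"wy": 0,"wz": 0,"jaw": 0.1},{"tx": 0,"ty": 0.1,"tz": -3,"wx": 0,"wy": 0,"wz": 0,"jaw": 0.1},{"tx": 0,"ty": 0.1,"tz": -3,"wx": 0,"wy": 0,"wz": 0,"jaw": 0.1},{"tx": 0,"ty": 0.1,"tz": -3,"wx": 0,"wy": 0,"wz": 0,"jaw": 0.1},{"tx": 0,"ty": 0,"tz": -3,"wx": 0,"wy": 0,"wz": 0,"jaw": 0.1},{"tx": 0,"ty": 0,"tz": -2.5,"wx": 0,"wy": 0,"wz": 0,"jaw": 0.1},{"tx": 0,"ty": 0,"tz": -1.2,"wx": 0,"wy": 0,"wz": 0,"jaw": 0.1},{"tx": 2,"ty": 0,"tz": 0,"wx": 0,"wy": 0,"wz": 0,"jaw": 0.1},{"tx": 2,"ty": 0,"tz": 0,"wx": 0,"wy": 0,"wz": 0,"jaw": 0.1},{"tx": 1,"ty": 0,"tz": 0,"wx": 0,"wy": 0,"wz": 0,"jaw": 0.1},{"tx": 0,"ty": 0,"tz": 0,"wx": 0,"wy": 0,"wz": 0,"jaw": 0.1},{"tx": 0,"ty": 0,"tz": 0,"wx": 0,"wy": 0,"wz": 0,"jaw": 0.1}]'

```text
time: 15.0
tool_pos: [469.8, -44.0, 154.7]
tcp_rot: [-1.243, 1.571, -2.865]
contact_force: [0.1, 0.4, 0.3]
grip_width: 50.7
```

```bash
python3 look.py side s6 280 130 7; python3 look.py top t6 290 150 7;  python3 go.py 471 -45 95.5 -0.05
```

```text
t 15.0 p [469.8 -44.  154.7] F [0.1 0.4 0.3] w 50.7 j [-0.26  0.32  1.77 -0.    1.06  1.37]
[[-0.     0.999 -0.05 ]
 [-0.    -0.05  -0.999]
 [-1.    -0.     0.   ]]
0 [411.2 321.8]
-3 [410.9 327.1]
-22 [409.1 360.6]
t 15.05 p [470.1 -44.1 155. ] F [-0.4  0.8  0.3] w 50.6 j [-0.26  0.32  1.77 -0.    1.06  1.37]
[[ 0.001  0.999 -0.05 ]
 [-0.    -0.05  -0.999]
 [-1.     0.001  0.   ]]
0 [304.  334.9]
-3 [303.5 335.3]
-22 [300.7 337.2]
t 15.1 p [470.2 -44.2 155.2] F [-0.2 -0.4  0.3] w 50.5 j [-0.26  0.32  1.77 -0.    1.06  1.37]
[[ 0.001  0.999 -0.05 ]
 [-0.    -0.05  -0.999]
 [-1.     0.001  0.   ]]
rotvec 1 [ 3.141e+00 -2.000e-03 -1.000e-03]
rotvec -1 [-0.     0.    -0.001]
d tool now cm [5.97 0.07 0.07]
d in target axes cm 1 [ 5.97 -0.08 -0.08]
d in target axes cm -1 [5.97 0.08 0.08]
```

View pics/s6.png

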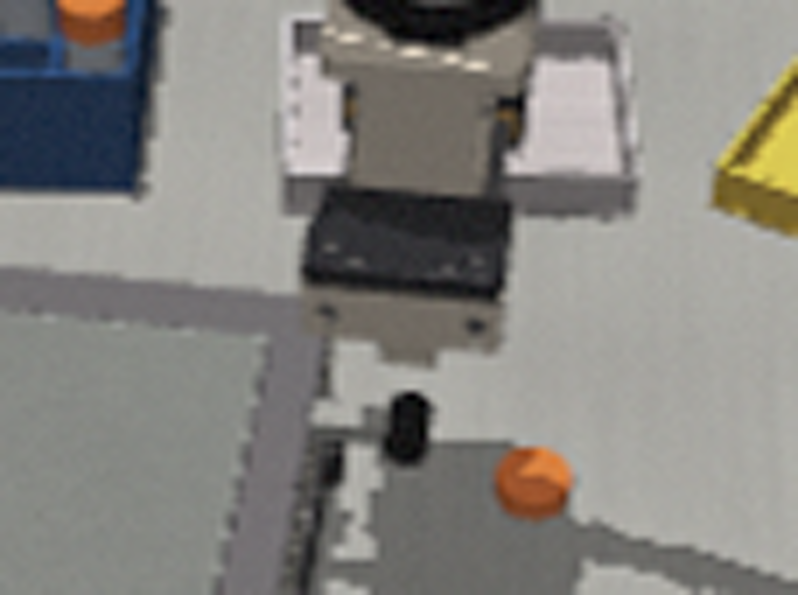

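View pics/t6.png

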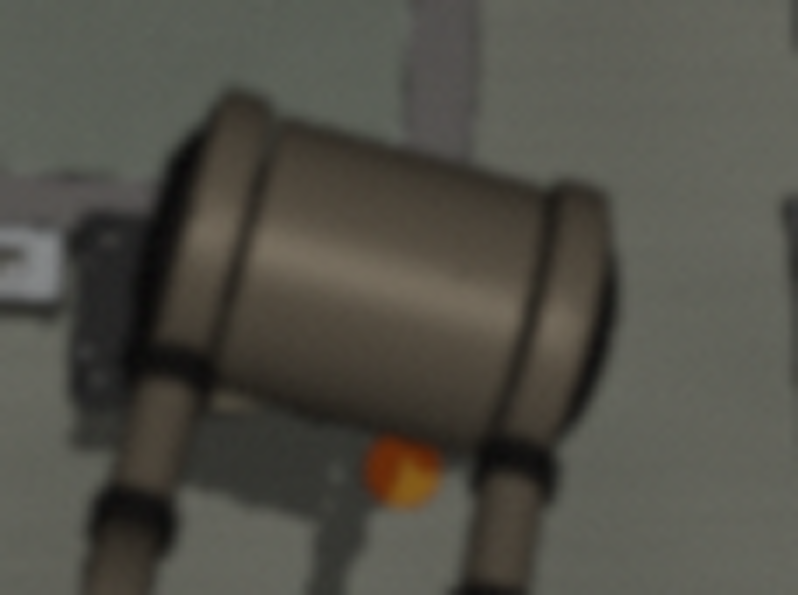

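The knob is at side zoom (409,428), in line with the fingers at column 410. The top view is blocked by the arm. Descending.

Request:
arm_command --plan '[{"tx": 1,"ty": 0.1,"tz": 0.1,"wx": 0,"wy": 0,"wz": 0,"jaw": 0.1},{"tx": 1.5,"ty": 0,"tz": 0,"wx": 0,"wy": 0,"wz": 0,"jaw": 0.1},{"tx": 1.5,"ty": 0,"tz": 0,"wx": 0,"wy": 0,"wz": 0,"jaw": 0.1},{"tx": 1,"ty": 0,"tz": 0,"wx": 0,"wy": 0,"wz": 0,"jaw": 0.1},{"tx": 0.8,"ty": 0,"tz": 0,"wx": 0,"wy": 0,"wz": 0,"jaw": 0.1},{"tx": 0.2,"ty": 0,"tz": 0,"wx": 0,"wy": 0,"wz": 0,"jaw": -0.1},{"tx": 0,"ty": 0,"tz": 0,"wx": 0,"wy": 0,"wz": 0,"jaw": -0.2},{"tx": 0,"ty": 0,"tz": 0,"wx": 0,"wy": 0,"wz": 0,"jaw": -0.25},{"tx": 0,"ty": 0,"tz": 0,"wx": 0,"wy": 0,"wz": 0,"jaw": -0.3},{"tx": 0,"ty": 0,"tz": 0,"wx": 0,"wy": 0,"wz": 0,"jaw": -0.35},{"tx": 0,"ty": 0,"tz": 0,"wx": 0,"wy": 0,"wz": 0,"jaw": -0.38},{"tx": 0,"ty": 0,"tz": 0,"wx": 0,"wy": 0,"wz": 0,"jaw": -0.4}]'

```text
time: 16.3
tool_pos: [470.8, -45.6, 94.7]
tcp_rot: [0.418, 1.569, -1.202]
contact_force: [-0.5, -2.2, 0.6]
grip_width: 27.8
```

```bash
python3 look.py side s7 280 130 7
```

```text
t 16.3 p [470.8 -45.6  94.7] F [-0.5 -2.2  0.6] w 27.8 j [-0.26  0.4   1.84 -0.    0.9   1.36]
[[ 0.     0.999 -0.05 ]
 [-0.001 -0.05  -0.999]
 [-1.     0.001  0.001]]
0 [403.5 422.4]
-3 [403.2 427.3]
-22 [401.6 458.3]
```

View pics/s7.png

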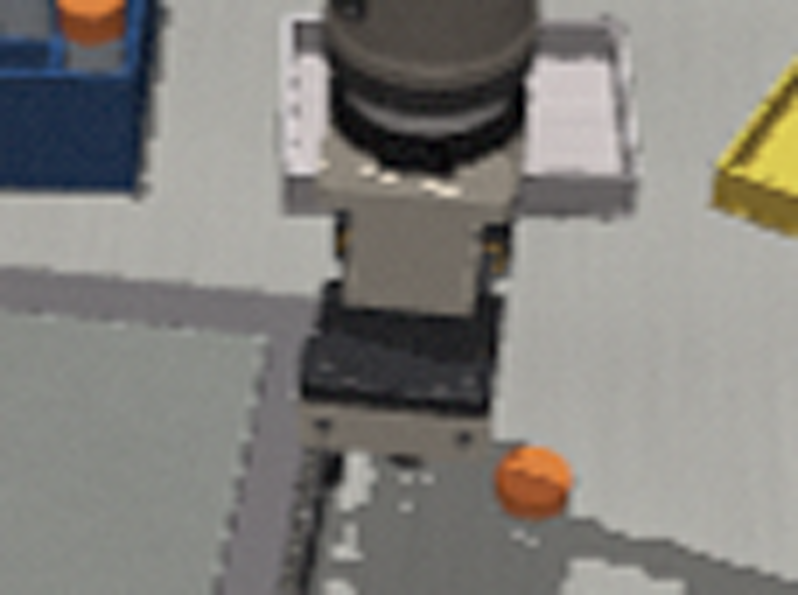

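Request:
arm_command --plan '[{"tx": 0,"ty": -0.1,"tz": 0,"wx": 0,"wy": 0,"wz": 0,"jaw": -0.38},{"tx": 0,"ty": 0,"tz": 0,"wx": 0,"wy": 0,"wz": 0,"jaw": -0.6},{"tx": 0,"ty": 0,"tz": 0,"wx": 0,"wy": 0,"wz": 0,"jaw": -1},{"tx": 0,"ty": 0,"tz": 0,"wx": 0,"wy": 0,"wz": 0,"jaw": -1},{"tx": 0,"ty": 0,"tz": 0,"wx": 0,"wy": 0,"wz": 0,"jaw": -1}]'

```text
time: 16.85
tool_pos: [470.4, -45.5, 94.8]
tcp_rot: [1.009, 1.569, -0.612]
contact_force: [1.8, -5.9, 1.3]
grip_width: 26.4
```

Request:
arm_command --plan '[{"tx": -0.47,"ty": 0,"tz": 0,"wx": 0,"wy": 0,"wz": 0,"jaw": -1},{"tx": -0.47,"ty": 0.02,"tz": 0,"wx": 0,"wy": 0,"wz": 0,"jaw": -1},{"tx": -0.94,"ty": 0.05,"tz": 0,"wx": 0,"wy": 0,"wz": 0,"jaw": -1},{"tx": -0.94,"ty": 0.09,"tz": 0,"wx": 0,"wy": 0,"wz": 0,"jaw": -1},{"tx": 0,"ty": 0,"tz": 0,"wx": 0,"wy": 0,"wz": 0,"jaw": -1}]'

```text
time: 17.35
tool_pos: [473.0, -45.7, 123.8]
tcp_rot: [1.286, 1.566, -0.335]
contact_force: [6.0, -5.3, -3.8]
grip_width: 26.2
```

```bash
python3 look.py side s8 240 130 4.5
```

```text
t 17.35 p [473.  -45.7 123.8] F [ 6.  -5.3 -3.8] w 26.2 j [-0.26  0.36  1.8  -0.    0.98  1.36]
[[ 0.004  0.999 -0.05 ]
 [-0.001 -0.05  -0.999]
 [-1.     0.004  0.001]]
0 [437.7 239.6]
-3 [437.5 242.9]
-22 [436.3 263.5]
```

View pics/s8.png

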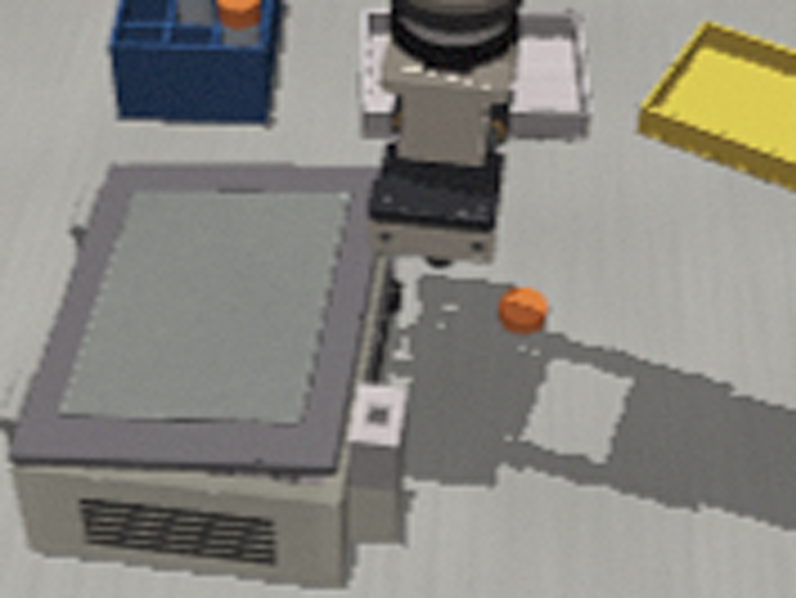

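The lid is coming up with the knob (lid front edge raised above the box at about zoom (340,470)), and forces are small. Continuing the arc.

Request:
arm_command --plan '[{"tx": -0.93,"ty": 0.15,"tz": 0.05,"wx": 0,"wy": 0,"wz": 0,"jaw": -1},{"tx": -0.93,"ty": 0.2,"tz": 0.05,"wx": 0,"wy": 0,"wz": 0,"jaw": -1},{"tx": -0.92,"ty": 0.2,"tz": 0,"wx": 0,"wy": 0,"wz": 0,"jaw": -1},{"tx": -0.91,"ty": 0.24,"tz": 0,"wx": 0,"wy": 0,"wz": 0,"jaw": -1},{"tx": -0.9,"ty": 0.27,"tz": 0,"wx": 0,"wy": 0,"wz": 0,"jaw": -1},{"tx": -0.89,"ty": 0.31,"tz": 0,"wx": 0,"wy": 0,"wz": 0,"jaw": -1},{"tx": 0,"ty": 0,"tz": 0,"wx": 0,"wy": 0,"wz": 0,"jaw": -1}]'

```text
time: 18.1
tool_pos: [487.6, -46.6, 178.5]
tcp_rot: [1.627, 1.565, 0.006]
contact_force: [8.8, -1.4, -5.6]
grip_width: 25.4
```

```bash
python3 go.py
```

```text
t 18.1 p [487.6 -46.6 178.5] F [ 8.8 -1.4 -5.6] w 25.4 j [-0.25  0.32  1.69  0.    1.13  1.37]
[[ 0.006  0.999 -0.05 ]
 [ 0.    -0.05  -0.999]
 [-1.     0.006 -0.   ]]
```

Request:
arm_command --plan '[{"tx": -0.88,"ty": 0.43,"tz": 0,"wx": 0,"wy": 0,"wz": 0,"jaw": -1},{"tx": -0.86,"ty": 0.48,"tz": 0,"wx": 0,"wy": 0,"wz": 0,"jaw": -1},{"tx": -0.85,"ty": 0.46,"tz": 0,"wx": 0,"wy": 0,"wz": 0,"jaw": -1},{"tx": -0.83,"ty": 0.44,"tz": 0,"wx": 0,"wy": 0,"wz": 0,"jaw": -1},{"tx": -0.81,"ty": 0.48,"tz": 0,"wx": 0,"wy": 0,"wz": 0,"jaw": -1},{"tx": 0,"ty": 0,"tz": 0,"wx": 0,"wy": 0,"wz": 0,"jaw": -1}]'

```text
time: 18.7
tool_pos: [509.2, -47.6, 220.2]
tcp_rot: [1.758, 1.568, 0.137]
contact_force: [5.3, -1.8, -6.3]
grip_width: 24.5
```

```bash
python3 look.py side s9 220 100 4; python3 -c "
from plant import readout;print(readout.get_obs()['moment'])"
```

```text
t 18.7 p [509.2 -47.6 220.2] F [ 5.3 -1.8 -6.3] w 24.5 j [-0.24  0.32  1.57  0.    1.26  1.38]
[[ 0.003  0.999 -0.05 ]
 [ 0.    -0.05  -0.999]
 [-1.     0.003 -0.   ]]
0 [421.3 226.6]
-3 [421.3 229.9]
-22 [420.8 250.9]
[-0.27984312 -0.97140269 -0.04651047]
```

View pics/s9.png

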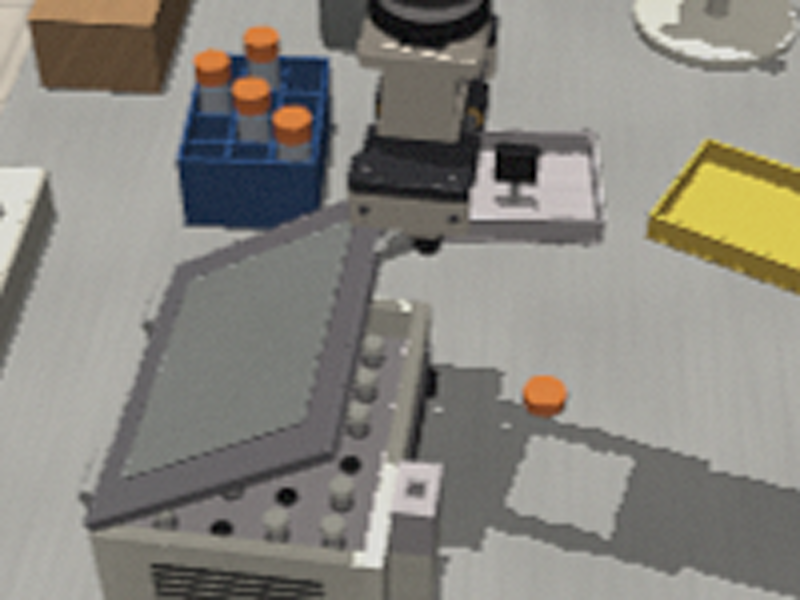

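```bash
cat > ang.py <<'E'
from h import *
w=(611.5,8.5,-0.05)
def P(th,dx,y,dz): # dx from hinge (-), dz normal
    return fr(*w,[100+dx*np.cos(th)+dz*np.sin(th),y,92.5-dx*np.sin(th)+dz*np.cos(th)])[0]
def table(u,v,f,ths):
    for th in ths:
        q=[((proj('side',P(th,*a))[0]-[u,v])*f).round(0) for a in((-200,131,6),(-200,131,-6),(0,131,6),(-200,-131,6),(-240,-46,0))]
        print(round(float(np.degrees(th)),1),*q, P(th,-240,-60,0).round(1))
if __name__=="__main__":
    import sys; u,v,f=map(float,sys.argv[1:4]); table(u,v,f,np.radians(eval(sys.argv[4])))
E
python3 ang.py 220 100 4 "[0,26,28,30,32,34]"
python3 ang.py 230 120 4 "[0]"
```

```text
0.0 [382. 558.] [383. 569.] [ 86. 525.] [432. 289.] [471. 378.] [468.7 -44.4  92.5]
26.0 [345. 468.] [354. 480.] [ 82. 525.] [403. 198.] [442. 268.] [492.9 -45.6 197.7]
28.0 [339. 461.] [349. 473.] [ 82. 525.] [398. 191.] [436. 260.] [496.7 -45.8 205.2]
30.0 [333. 454.] [343. 466.] [ 82. 525.] [393. 184.] [431. 251.] [500.8 -46.  212.5]
32.0 [327. 447.] [338. 459.] [ 81. 525.] [388. 177.] [425. 242.] [505.1 -46.3 219.7]
34.0 [320. 440.] [332. 452.] [ 81. 525.] [383. 171.] [418. 234.] [509.7 -46.5 226.7]
0.0 [342. 478.] [343. 489.] [ 46. 445.] [392. 209.] [431. 298.] [468.7 -44.4  92.5]
```

Request:
arm_command --plan '[{"tx": -0.79,"ty": 0.53,"tz": 0,"wx": 0,"wy": 0,"wz": 0,"jaw": -1},{"tx": -0.77,"ty": 0.55,"tz": 0,"wx": 0,"wy": 0,"wz": 0,"jaw": -1},{"tx": -0.75,"ty": 0.58,"tz": 0,"wx": 0,"wy": 0,"wz": 0,"jaw": -1},{"tx": -0.73,"ty": 0.6,"tz": 0,"wx": 0,"wy": 0,"wz": 0,"jaw": -1},{"tx": -0.7,"ty": 0.62,"tz": 0,"wx": 0,"wy": 0,"wz": 0,"jaw": -1},{"tx": -0.68,"ty": 0.65,"tz": 0,"wx": 0,"wy": 0,"wz": 0,"jaw": -1},{"tx": 0,"ty": 0,"tz": 0,"wx": 0,"wy": 0,"wz": 0,"jaw": -1},{"tx": 0,"ty": 0,"tz": 0,"wx": 0,"wy": 0,"wz": 0,"jaw": -1}]'

```text
time: 19.55
tool_pos: [542.9, -49.5, 263.9]
tcp_rot: [-1.688, 1.57, 2.974]
contact_force: [-0.2, -0.3, -0.1]
grip_width: 0.0
```

```bash
python3 look.py side s10 220 100 4;python3 ang.py 220 100 4 "[40,42,44,46,48]"
```

```text
t 19.55 p [542.9 -49.5 263.9] F [-0.2 -0.3 -0.1] w 0.0 j [-0.23  0.35  1.39 -0.    1.4   1.39]
[[-0.     0.999 -0.05 ]
 [ 0.    -0.05  -0.999]
 [-1.    -0.    -0.   ]]
0 [371.8 171.2]
-3 [371.8 174.8]
-22 [372.2 197.1]
40.0 [298. 419.] [311. 431.] [ 80. 525.] [364. 151.] [396. 209.] [524.8 -47.2 246.8]
42.0 [289. 413.] [303. 424.] [ 80. 525.] [358. 144.] [388. 200.] [530.2 -47.5 253.1]
44.0 [281. 406.] [295. 417.] [ 80. 526.] [351. 138.] [379. 192.] [536.  -47.8 259.2]
46.0 [272. 400.] [287. 411.] [ 80. 526.] [344. 132.] [370. 184.] [541.9 -48.1 265.1]
48.0 [263. 393.] [278. 404.] [ 80. 526.] [336. 126.] [361. 177.] [548.  -48.4 270.9]
```

View pics/s10.png

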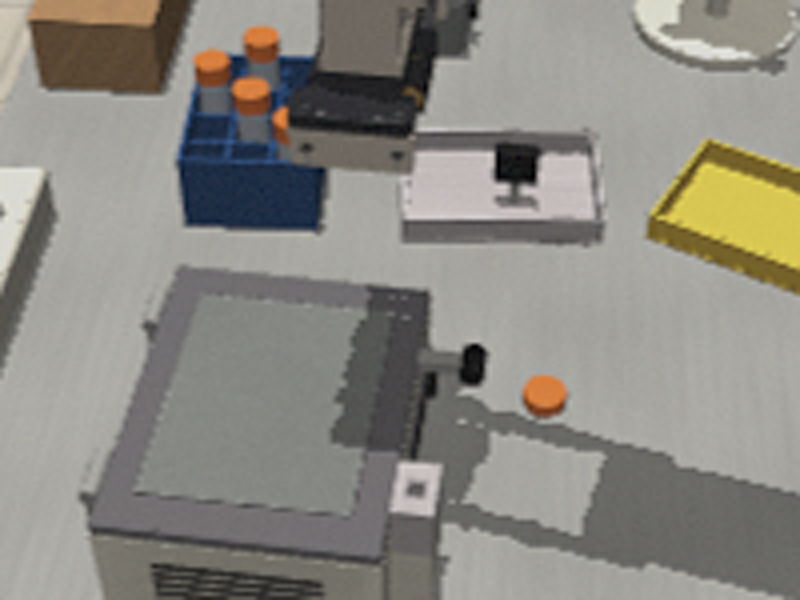

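The knob slipped out of the jaws: width is 0, and the lid has fallen shut with the knob back at zoom (473,362). The plug still stands in the tray at (517,165). The rising +x force and shrinking width suggest the pads were gripping only the knob's upper rim. I'll regrip deeper and turn the tool with the lid, so the knob need not pivot. First, back off with jaws open.

Request:
arm_command --plan '[{"tx": 0,"ty": -1,"tz": 0,"wx": 0,"wy": 0,"wz": 0,"jaw": 0.1},{"tx": 0,"ty": -2,"tz": 0,"wx": 0,"wy": 0,"wz": 0,"jaw": 0.1},{"tx": 0,"ty": -2,"tz": 0,"wx": 0,"wy": 0,"wz": 0.1,"jaw": 0.1},{"tx": 0,"ty": -1.3,"tz": 0,"wx": 0,"wy": 0,"wz": 0.1,"jaw": 0.1},{"tx": 0,"ty": -1,"tz": 0,"wx": 0,"wy": 0,"wz": 0.1,"jaw": 0.1},{"tx": 0,"ty": 0,"tz": 0,"wx": 0,"wy": 0,"wz": 0,"jaw": 0.1},{"tx": 0,"ty": 0,"tz": 0,"wx": 0,"wy": 0,"wz": 0,"jaw": 0.1}]'

```text
time: 20.3
tool_pos: [469.6, -46.0, 261.2]
tcp_rot: [1.57, 1.271, -0.052]
contact_force: [0.0, 0.8, 1.0]
grip_width: 48.9
```

```bash
cat > d.py <<'E'
import sys; from go import *
show(); d=np.array(list(map(float,sys.argv[1:4])))-o['tool_pos']; print('d cm',(R.T@d/10).round(2), 'tilt',round(float(np.arcsin(R[0,0])),3),'M',o['moment'].round(2))
E
python3 d.py 470.5 -46 140;  python3 look.py top t11 290 150 7; python3 look.py side s11 280 130 7
```

```text
t 20.3 p [469.6 -46.  261.2] F [0.  0.8 1. ] w 48.9 j [-0.31  0.04  1.84  0.09  0.98  1.27]
[[ 0.295  0.954 -0.051]
 [-0.015 -0.048 -0.999]
 [-0.955  0.296  0.   ]]
d cm [ 1.16e+01 -3.50e+00 -1.00e-02] tilt 0.3 M [0.06 0.15 0.05]
t 20.3 p [469.6 -46.  261.2] F [0.  0.8 1. ] w 48.9 j [-0.31  0.04  1.84  0.09  0.98  1.27]
[[ 0.295  0.954 -0.051]
 [-0.015 -0.048 -0.999]
 [-0.955  0.296  0.   ]]
0 [327.2 323.6]
-3 [326.7 321.6]
-22 [324.1 309.5]
t 20.35 p [470.7 -46.2 261.5] F [ 0.1 -0.7  0.8] w 49.8 j [-0.31  0.04  1.83  0.09  0.98  1.27]
[[ 0.296  0.954 -0.05 ]
 [-0.015 -0.048 -0.999]
 [-0.955  0.296  0.001]]
0 [419.9 111.7]
-3 [417.3 117.4]
-22 [400.8 153.1]
```

View pics/t11.png

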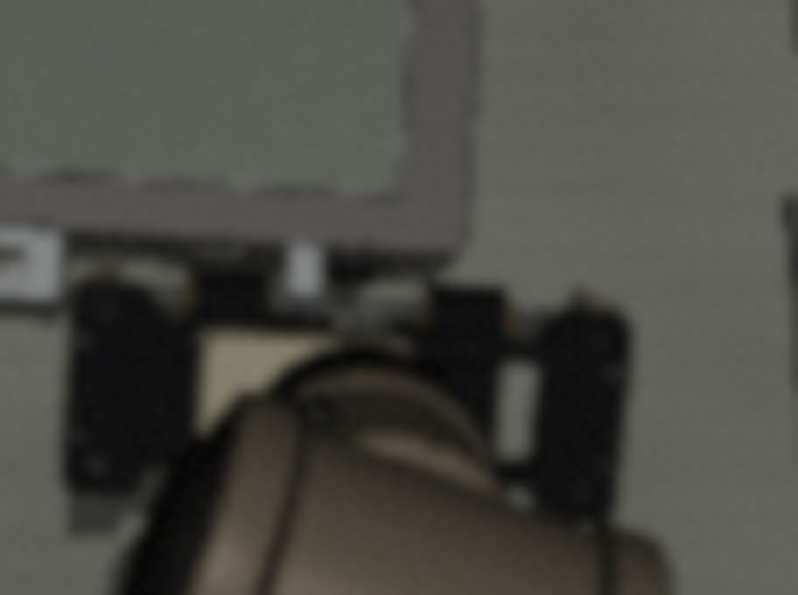

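View pics/s11.png

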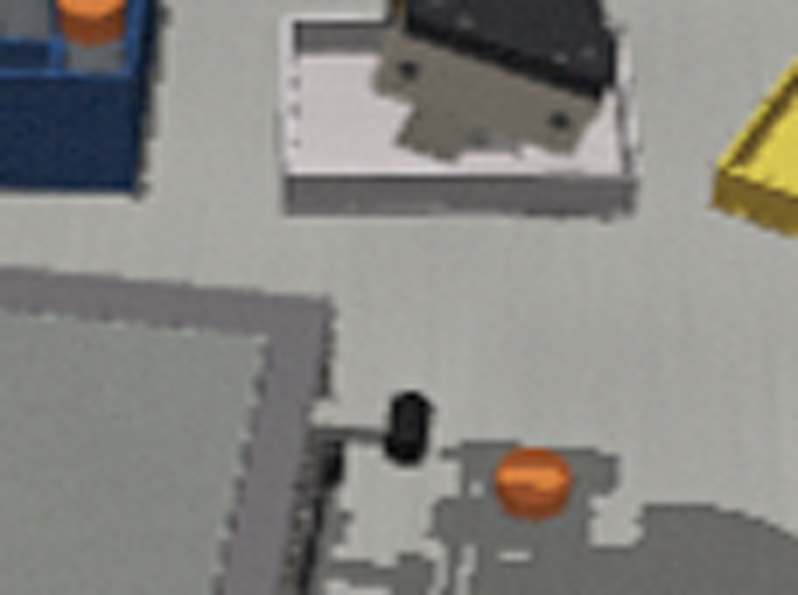

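```bash
python3 - <<'E'
from h import *
t=np.array([470.7,-46.2,261.5]); X=np.array([.296,-.015,-.955]);Y=np.array([.954,-.048,.296]);Z=np.array([-.05,-.999,0])
for zz in(-25,-44):
  for yy in(-9.5,9.5): print(zz,yy,((proj('side',t+22*X+yy*Y+zz*Z)[0]-[280,130]+.5)*7-.5).round(1))
for x in (468,471,474): print(x,((proj('side',[x,-45.5,92.5])[0]-[280,130]+.5)*7-.5).round(1))
E
```

```text
-25 -9.5 [420.3 206.3]
-25 9.5 [373.1 190.4]
-44 -9.5 [415.  239.4]
-44 9.5 [367.2 223.4]
468 [413.  429.6]
471 [405.9 429.2]
474 [398.9 428.7]
```

```bash
python3 - <<'E'
from h import *
t=np.array([470.7,-46.2,261.5]); X=np.array([.296,-.015,-.955]);Y=np.array([.954,-.048,.296]);Z=np.array([-.05,-.999,0])
im=cv2.imread('pics/s11_full.png'); a=cv2.resize(im[90:190,270:400],None,fx=6,fy=6,interpolation=cv2.INTER_CUBIC)
def poly(x0,x1,y,zs,c):
    for z in zs:
        p=[t+x*X+yy*Y+z*Z for x,yy in((x0,-y),(x1,-y),(x1,y),(x0,y))]
        q=((proj('side',p)-[270,90]+.5)*6-.5).astype(int); cv2.polylines(a,[q],True,c,1)
poly(-44,22,9.5,(-25,-44),(0,0,255)); poly(-44,22,9.5,(25,44),(0,255,255))
poly(-90,-44,37.5,(-95,95),(0,255,0))
cv2.imwrite('pics/ov11.png',a)
im=cv2.imread('pics/t11_full.png'); a=cv2.resize(im[150:240,280:400],None,fx=6,fy=6,interpolation=cv2.INTER_CUBIC); a=cv2.convertScaleAbs(a,alpha=1.8)
def poly(x0,x1,y,zs,c):
    for z in zs:
        p=[t+x*X+yy*Y+z*Z for x,yy in((x0,-y),(x1,-y),(x1,y),(x0,y))]
        q=((proj('top',p)-[280,150]+.5)*6-.5).astype(int); cv2.polylines(a,[q],True,c,1)
poly(-44,22,9.5,(-25,-44),(0,0,255)); poly(-44,22,9.5,(25,44),(0,255,255))
poly(-90,-44,37.5,(-95,95),(0,255,0))
cv2.imwrite('pics/ovt11.png',a)
E
```

```text
(no output)
```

View pics/ov11.png

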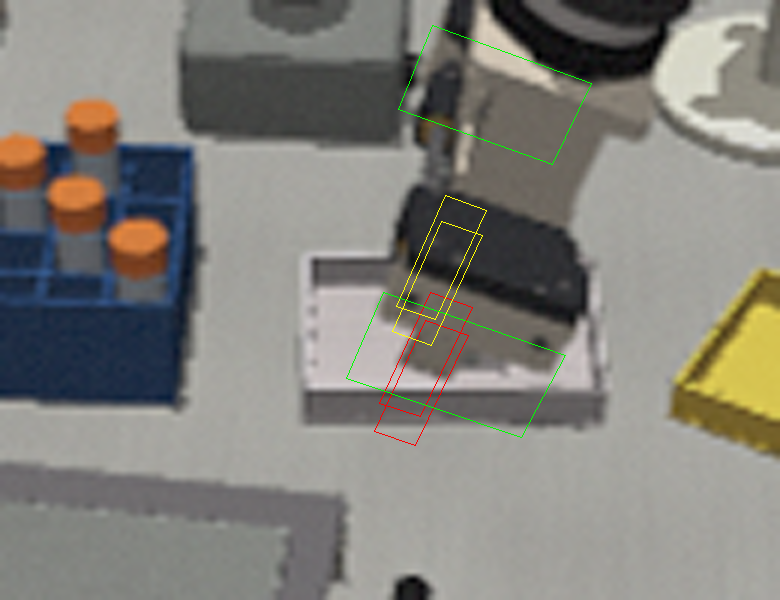

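View pics/ovt11.png

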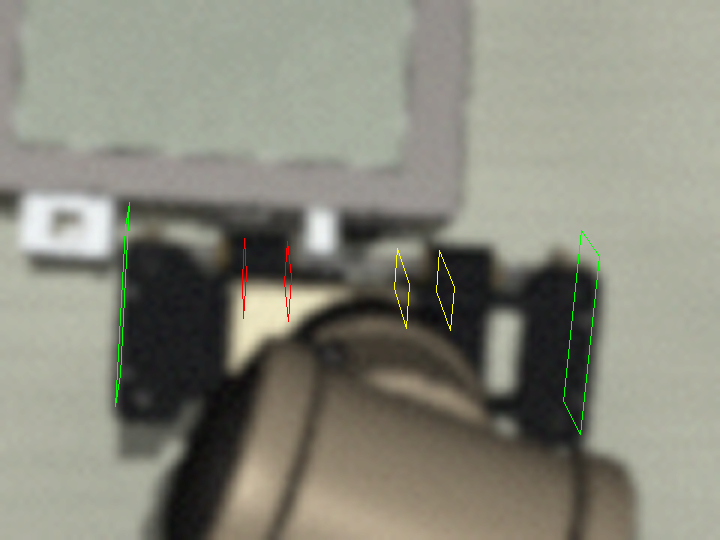

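In the overlay the real fingertips sit about 25 mm further back than the nominal outline. So on the first try the pads caught only the top few mm of the knob, which explains the slip. This time I grip about 15 mm deeper, which is also safe with the nominal geometry.

```bash
python3 d.py 456.4 -46 138
```

```text
t 20.4 p [471.2 -46.3 261.4] F [0.7 0.2 0.1] w 50.3 j [-0.31  0.04  1.83  0.09  0.98  1.27]
[[ 0.296  0.954 -0.05 ]
 [-0.015 -0.048 -0.999]
 [-0.955  0.296  0.001]]
d cm [11.35 -5.07  0.04] tilt 0.3 M [ 0.02  0.19 -0.03]
```

Request:
arm_command --plan '[{"tx": 1,"ty": -1,"tz": 0,"wx": 0,"wy": 0,"wz": 0,"jaw": 0.1},{"tx": 2,"ty": -1,"tz": 0,"wx": 0,"wy": 0,"wz": 0,"jaw": 0.1},{"tx": 2,"ty": -1,"tz": 0,"wx": 0,"wy": 0,"wz": 0,"jaw": 0.1},{"tx": 2,"ty": -1,"tz": 0,"wx": 0,"wy": 0,"wz": 0,"jaw": 0.1},{"tx": 2,"ty": -1,"tz": 0,"wx": 0,"wy": 0,"wz": 0,"jaw": 0.1},{"tx": 2,"ty": 0,"tz": 0,"wx": 0,"wy": 0,"wz": 0,"jaw": 0.1},{"tx": 0.4,"ty": 0,"tz": 0,"wx": 0,"wy": 0,"wz": 0,"jaw": 0.1},{"tx": 0,"ty": 0,"tz": 0,"wx": 0,"wy": 0,"wz": 0,"jaw": 0.1},{"tx": 0,"ty": 0,"tz": 0,"wx": 0,"wy": 0,"wz": 0,"jaw": 0.1}]'

```text
time: 21.3
tool_pos: [457.3, -45.5, 137.8]
tcp_rot: [1.57, 1.27, -0.051]
contact_force: [-0.8, -0.0, 0.9]
grip_width: 50.6
```

```bash
python3 d.py 474.2 -46.5 80.6; python3 look.py side s12 280 130 7
```

```text
t 21.3 p [457.3 -45.5 137.8] F [-0.8 -0.   0.9] w 50.6 j [-0.32  0.18  2.07  0.14  0.6   1.19]
[[ 0.296  0.954 -0.05 ]
 [-0.015 -0.048 -0.999]
 [-0.955  0.296  0.   ]]
d cm [ 5.96 -0.08  0.01] tilt 0.301 M [ 0.04  0.23 -0.01]
t 21.3 p [457.3 -45.5 137.8] F [-0.8 -0.   0.9] w 50.6 j [-0.32  0.18  2.07  0.14  0.6   1.19]
[[ 0.296  0.954 -0.05 ]
 [-0.015 -0.048 -0.999]
 [-0.955  0.296  0.   ]]
0 [440.2 351.2]
-3 [437.7 356. ]
-22 [422.3 386. ]
```

View pics/s12.png

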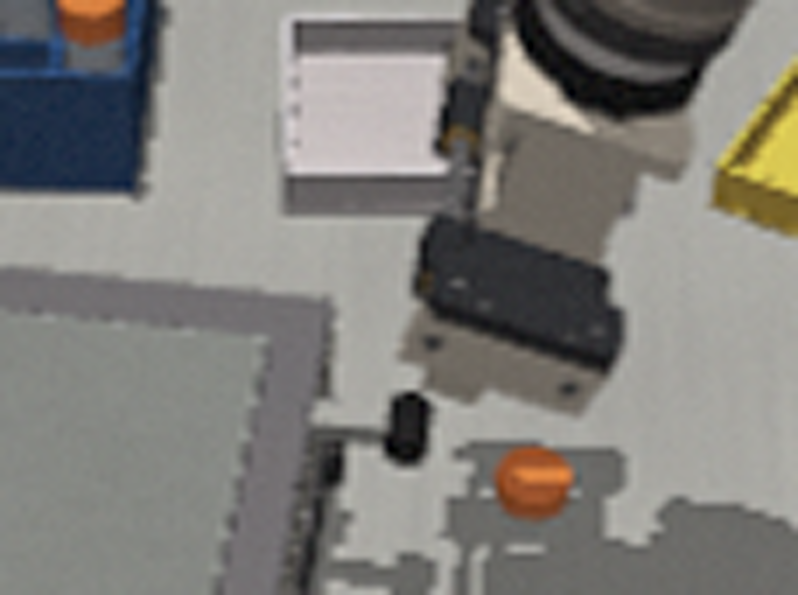

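The finger's visible tip is at zoom (455,400), still beside and above the knob at (409,428). Advancing along the tool axis.

Request:
arm_command --plan '[{"tx": 1,"ty": -0.05,"tz": 0,"wx": 0,"wy": 0,"wz": 0,"jaw": 0.1},{"tx": 1,"ty": -0.05,"tz": 0,"wx": 0,"wy": 0,"wz": 0,"jaw": 0.1},{"tx": 1,"ty": 0,"tz": 0,"wx": 0,"wy": 0,"wz": 0,"jaw": 0.1},{"tx": 1,"ty": 0,"tz": 0,"wx": 0,"wy": 0,"wz": 0,"jaw": 0.1},{"tx": 0.5,"ty": 0,"tz": 0,"wx": 0,"wy": 0,"wz": 0,"jaw": 0.1},{"tx": 0,"ty": 0,"tz": 0,"wx": 0,"wy": 0,"wz": 0,"jaw": 0.1}]'

```text
time: 21.95
tool_pos: [468.4, -45.8, 92.7]
tcp_rot: [1.572, 1.273, -0.049]
contact_force: [0.1, 0.2, 0.0]
grip_width: 50.3
```

Request:
arm_command --plan '[{"tx": 0.5,"ty": 0,"tz": 0,"wx": 0,"wy": 0,"wz": 0,"jaw": 0.1},{"tx": 0.5,"ty": 0,"tz": 0,"wx": 0,"wy": 0,"wz": 0,"jaw": 0.1},{"tx": 0.4,"ty": 0,"tz": 0,"wx": 0,"wy": 0,"wz": 0,"jaw": 0.1},{"tx": 0,"ty": 0,"tz": 0,"wx": 0,"wy": 0,"wz": 0,"jaw": 0.1}]'

```text
time: 22.35
tool_pos: [472.7, -46.1, 79.9]
tcp_rot: [1.571, 1.271, -0.05]
contact_force: [0.2, 0.5, 0.5]
grip_width: 50.5
```

```bash
python3 d.py 474.2 -46.5 80.6; python3 look.py side s13 280 130 7
```

```text
t 22.35 p [472.7 -46.1  79.9] F [0.2 0.5 0.5] w 50.5 j [-0.31  0.31  2.11  0.18  0.44  1.16]
[[ 0.295  0.954 -0.05 ]
 [-0.015 -0.048 -0.999]
 [-0.956  0.295 -0.   ]]
d cm [-0.02  0.17  0.04] tilt 0.299 M [0.11 0.18 0.03]
t 22.35 p [472.7 -46.1  79.9] F [0.2 0.5 0.5] w 50.5 j [-0.31  0.31  2.11  0.18  0.44  1.16]
[[ 0.295  0.954 -0.05 ]
 [-0.015 -0.048 -0.999]
 [-0.956  0.295 -0.   ]]
0 [398.  445.6]
-3 [395.7 450.1]
-22 [381.4 477.9]
```

View pics/s13.png

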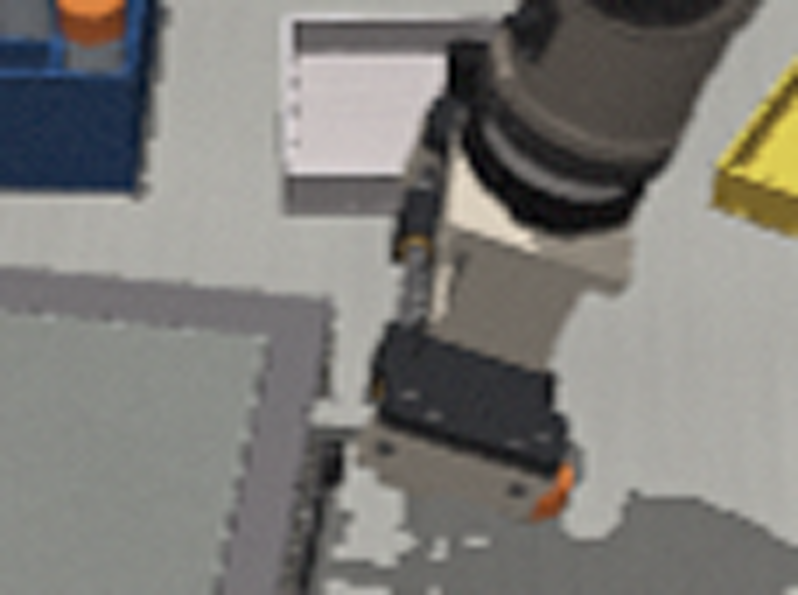

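The gripper now covers the knob fully, with no contact force. Closing on it.

Request:
arm_command --plan '[{"tx": 0,"ty": 0.1,"tz": 0,"wx": 0,"wy": 0,"wz": 0,"jaw": -0.1},{"tx": 0,"ty": 0,"tz": 0,"wx": 0,"wy": 0,"wz": 0,"jaw": -0.25},{"tx": 0,"ty": 0,"tz": 0,"wx": 0,"wy": 0,"wz": 0,"jaw": -0.32},{"tx": 0,"ty": 0,"tz": 0,"wx": 0,"wy": 0,"wz": 0,"jaw": -0.36},{"tx": 0,"ty": 0,"tz": 0,"wx": 0,"wy": 0,"wz": 0,"jaw": -0.4},{"tx": 0,"ty": 0,"tz": 0,"wx": 0,"wy": 0,"wz": 0,"jaw": -0.5},{"tx": 0,"ty": 0,"tz": 0,"wx": 0,"wy": 0,"wz": 0,"jaw": -1},{"tx": 0,"ty": 0,"tz": 0,"wx": 0,"wy": 0,"wz": 0,"jaw": -1},{"tx": 0,"ty": 0,"tz": 0,"wx": 0,"wy": 0,"wz": 0,"jaw": -1}]'

```text
time: 23.3
tool_pos: [473.8, -45.9, 80.7]
tcp_rot: [1.572, 1.271, -0.049]
contact_force: [1.5, 5.4, 0.8]
grip_width: 27.9
```

Width is 27.9 mm at full grip, so the faces are properly seated this time. Starting the arc with the tool turning along.

Request:
arm_command --plan '[{"tx": -0.45,"ty": 0.12,"tz": -0.03,"wx": 0,"wy": 0,"wz": -0.0196,"jaw": -1},{"tx": -0.45,"ty": 0.12,"tz": -0.03,"wx": 0,"wy": 0,"wz": -0.0196,"jaw": -1},{"tx": -0.896,"ty": 0.248,"tz": 0,"wx": 0,"wy": 0,"wz": -0.0393,"jaw": -1},{"tx": -0.896,"ty": 0.248,"tz": 0,"wx": 0,"wy": 0,"wz": -0.0393,"jaw": -1},{"tx": 0,"ty": 0,"tz": 0,"wx": 0,"wy": 0,"wz": 0,"jaw": -1}]'

```text
time: 23.8
tool_pos: [474.0, -45.8, 108.9]
tcp_rot: [1.568, 1.39, -0.053]
contact_force: [-0.8, -1.4, -1.8]
grip_width: 27.8
```

```bash
python3 d.py 470 -46 100
```

```text
t 23.8 p [474.  -45.8 108.9] F [-0.8 -1.4 -1.8] w 27.8 j [-0.29  0.3   1.97  0.06  0.7   1.29]
[[ 0.18   0.982 -0.05 ]
 [-0.009 -0.049 -0.999]
 [-0.984  0.18   0.001]]
d cm [ 0.81 -0.56  0.04] tilt 0.181 M [ 0.08  0.31 -0.15]
```

Request:
arm_command --plan '[{"tx": -0.896,"ty": 0.248,"tz": 0,"wx": 0,"wy": 0,"wz": -0.0393,"jaw": -1},{"tx": -0.896,"ty": 0.248,"tz": 0,"wx": 0,"wy": 0,"wz": -0.0393,"jaw": -1},{"tx": -0.896,"ty": 0.248,"tz": 0,"wx": 0,"wy": 0,"wz": -0.0393,"jaw": -1},{"tx": -0.896,"ty": 0.248,"tz": 0,"wx": 0,"wy": 0,"wz": -0.0393,"jaw": -1},{"tx": -0.896,"ty": 0.248,"tz": 0,"wx": 0,"wy": 0,"wz": -0.0393,"jaw": -1},{"tx": -0.896,"ty": 0.248,"tz": 0,"wx": 0,"wy": 0,"wz": -0.0393,"jaw": -1},{"tx": 0,"ty": 0,"tz": 0,"wx": 0,"wy": 0,"wz": 0,"jaw": -1}]'

```text
time: 24.5
tool_pos: [484.1, -46.4, 163.0]
tcp_rot: [-1.568, 1.515, 3.095]
contact_force: [-2.9, -0.8, 0.0]
grip_width: 27.7
```

```bash
python3 d.py 470 -46 100
```

```text
t 24.5 p [484.1 -46.4 163. ] F [-2.9 -0.8  0. ] w 27.7 j [-0.25  0.36  1.67 -0.01  1.16  1.38]
[[-0.056  0.997 -0.05 ]
 [ 0.003 -0.05  -0.999]
 [-0.998 -0.056  0.   ]]
d cm [ 6.37 -1.06  0.03] tilt -0.056 M [ 0.03  0.44 -0.03]
```

Request:
arm_command --plan '[{"tx": -0.896,"ty": 0.24,"tz": 0,"wx": 0,"wy": 0,"wz": -0.0393,"jaw": -1},{"tx": -0.896,"ty": 0.24,"tz": 0,"wx": 0,"wy": 0,"wz": -0.0393,"jaw": -1},{"tx": -0.896,"ty": 0.24,"tz": 0,"wx": 0,"wy": 0,"wz": -0.0393,"jaw": -1},{"tx": -0.896,"ty": 0.24,"tz": 0,"wx": 0,"wy": 0,"wz": -0.0393,"jaw": -1},{"tx": -0.896,"ty": 0.24,"tz": 0,"wx": 0,"wy": 0,"wz": -0.0393,"jaw": -1},{"tx": -0.896,"ty": 0.24,"tz": 0,"wx": 0,"wy": 0,"wz": -0.0393,"jaw": -1},{"tx": 0,"ty": 0,"tz": 0,"wx": 0,"wy": 0,"wz": 0,"jaw": -1}]'

```text
time: 25.2
tool_pos: [506.5, -47.5, 213.7]
tcp_rot: [-1.571, 1.279, 3.092]
contact_force: [-4.8, -0.4, 1.9]
grip_width: 27.6
```

```bash
python3 d.py 470 -46 100
```

```text
t 25.2 p [506.5 -47.5 213.7] F [-4.8 -0.4  1.9] w 27.6 j [-0.21  0.5   1.34 -0.05  1.59  1.41]
[[-0.287  0.957 -0.05 ]
 [ 0.014 -0.048 -0.999]
 [-0.958 -0.287  0.   ]]
d cm [11.94 -0.23  0.03] tilt -0.291 M [ 0.06  0.59 -0.04]
```

Request:
arm_command --plan '[{"tx": -0.896,"ty": 0.2,"tz": 0,"wx": 0,"wy": 0,"wz": -0.0393,"jaw": -1},{"tx": -0.896,"ty": 0.2,"tz": 0,"wx": 0,"wy": 0,"wz": -0.0393,"jaw": -1},{"tx": -0.896,"ty": 0.2,"tz": 0,"wx": 0,"wy": 0,"wz": -0.0393,"jaw": -1},{"tx": -0.896,"ty": 0.22,"tz": 0,"wx": 0,"wy": 0,"wz": -0.0393,"jaw": -1},{"tx": -0.85,"ty": 0.22,"tz": 0,"wx": 0,"wy": 0,"wz": -0.036,"jaw": -1},{"tx": 0,"ty": 0,"tz": 0,"wx": 0,"wy": 0,"wz": 0,"jaw": -1},{"tx": 0,"ty": 0,"tz": 0,"wx": 0,"wy": 0,"wz": 0,"jaw": -1}]'

```text
time: 25.9
tool_pos: [532.8, -48.9, 250.2]
tcp_rot: [-1.57, 1.091, 3.092]
contact_force: [4.1, -1.8, -5.6]
grip_width: 27.8
```

```bash
python3 d.py 470 -46 100; python3 look.py side s14 220 100 4;python3 ang.py 220 100 4 "[41,43,45,47,49]"
```

```text
t 25.9 p [532.8 -48.9 250.2] F [ 4.1 -1.8 -5.6] w 27.8 j [-0.19  0.65  1.03 -0.07  1.93  1.42]
[[-0.461  0.886 -0.05 ]
 [ 0.023 -0.044 -0.999]
 [-0.887 -0.462  0.   ]]
d cm [16.22  1.36  0.02] tilt -0.479 M [-0.12 -1.43 -0.04]
t 25.9 p [532.8 -48.9 250.2] F [ 4.1 -1.8 -5.6] w 27.8 j [-0.19  0.65  1.03 -0.07  1.93  1.42]
[[-0.461  0.886 -0.05 ]
 [ 0.023 -0.044 -0.999]
 [-0.887 -0.462  0.   ]]
0 [387. 189.]
-3 [389.1 192.3]
-22 [401.9 212.9]
41.0 [294. 416.] [307. 427.] [ 80. 525.] [361. 148.] [392. 204.] [527.5 -47.4 250. ]
43.0 [285. 409.] [299. 421.] [ 80. 526.] [354. 141.] [383. 196.] [533.1 -47.7 256.2]
45.0 [277. 403.] [291. 414.] [ 80. 526.] [347. 135.] [375. 188.] [538.9 -47.9 262.2]
47.0 [267. 397.] [283. 407.] [ 80. 526.] [340. 129.] [365. 181.] [544.9 -48.2 268. ]
49.0 [258. 390.] [274. 401.] [ 80. 526.] [332. 123.] [356. 173.] [551.1 -48.6 273.6]
```

View pics/s14.png

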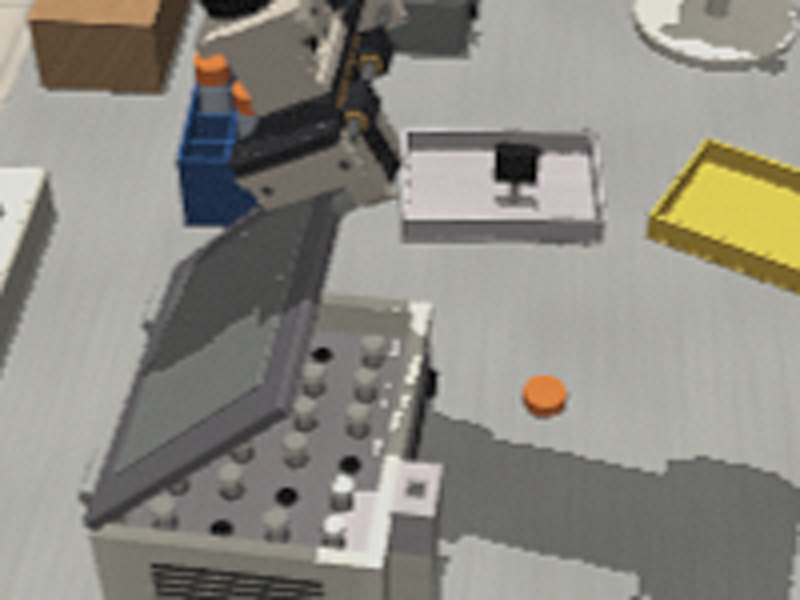

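The lid stands at about 45° (near-front corner at zoom (284,416), model for 45° (291,414)), gripped with the width unchanged. The plug is still upright in the tray at (517,165). A short hold to check it is steady.

Request:
arm_command --plan '[{"tx": 0,"ty": 0,"tz": 0,"wx": 0,"wy": 0,"wz": 0,"jaw": -1},{"tx": 0,"ty": 0,"tz": 0,"wx": 0,"wy": 0,"wz": 0,"jaw": -1},{"tx": 0,"ty": 0,"tz": 0,"wx": 0,"wy": 0,"wz": 0,"jaw": -1},{"tx": 0,"ty": 0,"tz": 0,"wx": 0,"wy": 0,"wz": 0,"jaw": -1},{"tx": 0,"ty": 0,"tz": 0,"wx": 0,"wy": 0,"wz": 0,"jaw": -1},{"tx": 0,"ty": 0,"tz": 0,"wx": 0,"wy": 0,"wz": 0,"jaw": -1},{"tx": 0,"ty": 0,"tz": 0,"wx": 0,"wy": 0,"wz": 0,"jaw": -1},{"tx": 0,"ty": 0,"tz": 0,"wx": 0,"wy": 0,"wz": 0,"jaw": -1}]'

```text
time: 26.75
tool_pos: [533.0, -49.0, 250.4]
tcp_rot: [-1.57, 1.092, 3.092]
contact_force: [5.7, -2.4, -7.3]
grip_width: 27.5
```

```bash
python3 d.py 470 -46 100; python3 look.py side s15 0 0 1.25
```

```text
t 26.75 p [533.  -49.  250.4] F [ 5.7 -2.4 -7.3] w 27.5 j [-0.19  0.65  1.03 -0.07  1.93  1.42]
[[-0.46   0.887 -0.05 ]
 [ 0.023 -0.045 -0.999]
 [-0.888 -0.46   0.   ]]
d cm [1.626e+01 1.320e+00 1.000e-02] tilt -0.478 M [-0.21 -1.8   0.06]
t 26.75 p [533.  -49.  250.4] F [ 5.7 -2.4 -7.3] w 27.5 j [-0.19  0.65  1.03 -0.07  1.93  1.42]
[[-0.46   0.887 -0.05 ]
 [ 0.023 -0.045 -0.999]
 [-0.888 -0.46   0.   ]]
0 [395.8 183.9]
-3 [396.5 185. ]
-22 [400.5 191.4]
```

View pics/s15.png

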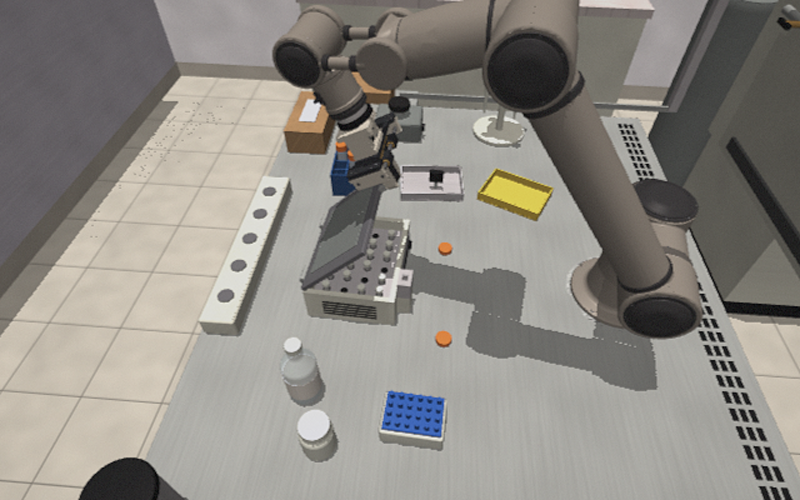

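The whole scene is undisturbed and the lid is steady. I'll relieve the slight radial pull by about 1 mm, recheck, then hand in.

Request:
arm_command --plan '[{"tx": 0.01,"ty": 0.05,"tz": 0,"wx": 0,"wy": 0,"wz": 0,"jaw": -1},{"tx": 0.01,"ty": 0.05,"tz": 0,"wx": 0,"wy": 0,"wz": 0,"jaw": -1},{"tx": 0,"ty": 0,"tz": 0,"wx": 0,"wy": 0,"wz": 0,"jaw": -1},{"tx": 0,"ty": 0,"tz": 0,"wx": 0,"wy": 0,"wz": 0,"jaw": -1},{"tx": 0,"ty": 0,"tz": 0,"wx": 0,"wy": 0,"wz": 0,"jaw": -1},{"tx": 0,"ty": 0,"tz": 0,"wx": 0,"wy": 0,"wz": 0,"jaw": -1}]'

```text
time: 27.4
tool_pos: [533.2, -48.9, 250.7]
tcp_rot: [-1.569, 1.09, 3.092]
contact_force: [3.4, -3.5, -5.6]
grip_width: 27.6
```

Request:
arm_command --plan '[{"tx": 0,"ty": 0,"tz": 0,"wx": 0,"wy": 0,"wz": 0,"jaw": -1},{"tx": 0,"ty": 0,"tz": 0,"wx": 0,"wy": 0,"wz": 0,"jaw": -1},{"tx": 0,"ty": 0,"tz": 0,"wx": 0,"wy": 0,"wz": 0,"jaw": -1},{"tx": 0,"ty": 0,"tz": 0,"wx": 0,"wy": 0,"wz": 0,"jaw": -1},{"tx": 0,"ty": 0,"tz": 0,"wx": 0,"wy": 0,"wz": 0,"jaw": -1}]'

```text
time: 27.9
tool_pos: [533.2, -48.9, 250.7]
tcp_rot: [-1.569, 1.09, 3.092]
contact_force: [4.6, -4.0, -5.8]
grip_width: 28.0
```

Everything is stable, so I'm handing in.

```bash
python3 -c "
from plant import bot
print(bot.close_job())"
```

```text
the job is handed in; nothing more can be done
None
```

The plug is out and standing upright in the metal tray. The lid is held in the gripper at about 45°, and I handed the job in at 27.9 s of the 58 s allowed.

**Plug:** I pulled it straight up, and about 18 N was the largest pull reading. I lowered it until it touched the tray floor with about 5 N and then opened the jaws.

**First lift failed:** the pads had only caught the top of the knob. It slipped out after the 31° check, and the lid fell shut from there. The cause was that the fingertips look about 25 mm shorter in the pictures than stated.

**Second lift held:** I gripped about 15 mm deeper and turned the tool along with the lid.

**Last checks:**
- **Lid angle:** 44.7°, worked out from how high the knob rose and how far the tool turned. The side picture agrees within a degree or two.
- **Grip:** the opening stayed at 27.5 to 28.0 mm over the last two seconds, matching the 28 mm knob. The remaining force on the tool was about 8 N.
- **Plug:** still upright in the tray in the last picture.
- **Other items:** nothing else looked moved in that side picture. I took no final top view.

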